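# Open the ultrasonic cleaner's drain with its square key

### The arm

A 6-joint arm with a two-finger parallel gripper is mounted at the origin on the work surface. World frame = base frame: x ahead of the robot, y to its left, z up, the work surface at z = 0. Lengths are in m, angles in rad, forces in N, time in s.
With the tool pointing down it reaches from about 0.35 to 0.85 m from the base axis. Payload 8.1 kg.
Tool frame: the origin (TCP) lies on the centre line of the jaws, within the pads' length; the fingertips stand 14 mm ahead of it and the grasp point (between the pads) lies 5 mm behind it; z points along the fingers, y is the direction in which the jaws open and shut (so a half turn about z gives the same grasp; the last joint's range is limited). The gripper opens to 93 mm and grips with 3 to 60 N. Pads are 15 mm wide; open, the fingers measure 128 mm over their backs; the gripper's body (75 mm by 188 mm) begins 65 mm behind the grasp point.
Start: joints at [1.111, 0.13, 1.488, -0, 1.523, -0.085], TCP at [0.22, 0.558, 0.233] pointing down, gripper open.
Joint ranges: [-2.96, 2.96], [-0.89, 2.26], [0.02, 2.5], [-1.34, 4.48], [0, 2.73], [-2.66, 2.66]. Speed limits (rad/s): [2.39, 2.39, 2.79, 3.14, 3.14, 3.14].

### API

Orientations are given as a rotation vector (axis times angle).
In Python, from plant import robot gives the robot as it stands.
- The arm moves only by the tool jog_arm, never from a script. Its argument "steps" is a list of rows, each a list of 7 numbers: the closure, from 0 (fully open) to 1 (shut), then the shift along the tool's x, y, z in m, then the turn, a rotation vector about the tool's x, y, z in rad. In form: [[jaw, tx, ty, tz, rx, ry, rz], ...]. A call has 1 to 5 rows; each row is the pose to reach, as a shift and turn from the pose measured when the call began, along the tool's axes at that moment; what a row does not reach only later rows make up. A row lasts 1/8 s, in which the tool goes at most 62.5 mm and 10.7 degrees, less where a joint would pass 70% of its speed; a pose out of reach is approached as far as the arm can. A call with a gripper value outside its range is refused whole. The fingers move at their own pace and stop on an object; "force" is the grip in N (left out, the last holds). Time passes only in rows, so rows that repeat a pose let the fingers close. It gives the time, the measured TCP pose, the force and the opening at its end, in the units of the state.
- robot.read_state(): the state, without advancing time (a new reading comes with each control period).
- robot.read_camera(name): name is "scene" or "top"; returns a dict with "image" (384x512x3 uint8, red, green, blue), "mtx" (3x3 intrinsics, pixels), "extrinsics" (4x4, takes a point from camera to world coordinates). Camera axes: x right, y down, z forward; pixel columns grow to the right and rows downward; lengths in m; the calibration is good to about 2 mm. A picture is of the moment at which its call begins. There is no depth.
- robot.close_job(): hands the job in, once; it reports no verdict.
The state is a dict: "t": time; "q": joint angles; "dq": joint speeds; "joint_torque": joint torques, N m; "tool_pos": TCP position; "orientation": TCP orientation; "force": force on the tool from outside, world axes, zero at the start; "wrist_torque": the same for the moment, N m; "opening": finger opening in m.
Only numpy, scipy, OpenCV 4.12 (cv2) and the standard library are available. Lean on these libraries where they do the work, as an engineer would, in place of code of your own. Each camera call takes 0.05 s, during which the arm holds its last target.

### The job

Open the drain of the ultrasonic cleaner: take the T-handled square key out of its stand, push it fully home into the recessed drain socket on the cleaner's sloping console, against the spring of the dust plug, until its collar meets the flange, and only then, keeping it pressed home, turn it anticlockwise (seen from the handle) as far as it goes. Then draw the key out and hang it back upright in its stand with its collar down on the plate, leaving the drain open and the other things on the counter where they are.

Things in the scene. Friction and masses are not known exactly. Their poses are not given: they have to be found in the camera images.
- key: Plain steel T-handled square key, 107 mm long, about 0.25 kg. Origin: centre of its tip's end face; z runs up the shank to the handle, x along the handle bar. From the tip: square bit 15 mm across, faces square to x and y, 45 mm long, the first 5 mm tapered from 10 mm; collar 48 mm across, 6 mm thick; stem 16 mm across, 40 mm free; handle bar. Hangs upright in its stand at the start, turned any way.
- key_grip (a point): Middle of the key's handle bar, where it is gripped, 99 mm from the tip; axes as key. The bar is 84 mm long (x), 14 mm thick (y) and 16 mm high (z).
- key_collar (a point): Centre of the underside of the key's collar, 45 mm from the tip and 54 mm from key_grip along the shank; axes as key.
- stand_seat (a point): Centre of the round hole in the key stand's top plate, at its upper face, 65 mm above the counter; z up. The stand is a fixed bridge of folded steel, base 100 x 110 mm, top plate 70 x 84 x 5 mm with one 30 mm hole; the key hangs in it, collar lying on the plate. It may stand left or right of the cleaner's front.
- cleaner: Fixed steel ultrasonic cleaner, 300 mm wide (y), 320 mm deep (x), 218 mm high (236 mm at its cover's handle). Origin: centre of its underside; z up, x to its back. Its white front console (front 140 mm of the depth) slopes 35 degrees from the horizontal, 85 mm high at the front edge and 183 mm at the top, facing the robot. The drain socket is in the console's left part, with a copper outlet pipe on the left side.
- socket_rim (a point): On the drain socket's axis, in the rim plane of its raised steel flange (56 mm across, bore 32 mm, rim 10 mm above the console). z: the axis, pointing out, 35 degrees from vertical towards the cleaner's front. x and y: square to the socket's faces, turning with the valve (at joint 0 x points up the slope). The key is home when its collar lies on the rim: tip 45 mm below this point, key_collar at it.
- socket_mouth (a point): On the same axis, 19 mm below the rim, where the square socket begins; axes as socket_rim. It is 17 mm across, with a 45 degree lead-in from 15 mm below the rim, and is deeper than the key's bit. The key may enter in any of its four square positions. It has 1 mm of play each side, so it turns up to 0.15 rad before it takes the valve along.
- drain_valve (a joint): Turn of the drain valve, rad: 0 shut, 1.40 at the open stop, growing anticlockwise as seen from outside, looking down on the key's handle. It starts somewhere between 0 and 0.2, takes about 0.15 N m to turn and stays where it is left.
- dust_plug (a joint): Sprung dust plug in the square socket, m: 0 closed (its top 20 mm below the rim), pushed in by the key's tip, 0.025 when the key is home. Its spring pushes back with 3 N at first and 6 N when the key is home, enough to lift a key that is let go of.
- canister: Screw-top amber plastic canister, 80 mm across and 108 mm tall, with a white ribbed cap. Origin at the centre of its underside, z up. A bystander.
- cup: Round chrome instrument cup, 68 mm across the rim and 84 mm tall, empty, with a small dent in its foot. Origin at the centre of its underside, z up. A bystander.
- wax_rim: Pink horseshoe-shaped wax rim block, about 60 x 73 mm and 18 mm tall. Origin at the centre of its underside, z up. A bystander.
- quadrant_tray: Green polymer quadrant impression tray, 75 x 34 x 20 mm with a flat 45 mm stub handle, lying flat. Origin at the centre of its underside, z up. A bystander.
- tray_handle_a: One of a pair of nickel-plated tray handles: a flat loop of 8 mm bar with a cross plate, 146 x 46 mm, lying flat. Origin at the centre of its underside, z up. A bystander.
- tray_handle_b: The other nickel-plated tray handle, the same as the first. Origin at the centre of its underside, z up. A bystander.
Mind the look-alikes: they are no part of the job. What is shaped like the key but pink or purple is not meant.

How it is judged:
On the way, in this order (a step that is already met when the one before it is completed fails the run):
1. the key is fully home in the drain socket (its tip at least 41 of 45 mm below the flange rim, in line with the socket to 0.15 rad), the valve not yet turned open (z of key in the frame of socket_rim below -0.041 m and angle between the z axis of key_grip and the z axis of socket_rim, either way round below 0.15 rad and value of joint drain_valve below 0.6 rad), for 0.1 s.
2. the valve is turned to within 0.18 rad of its open stop with the key still pressed home (tip at least 38 mm below the rim) (value of joint drain_valve above 1.22 rad and z of key in the frame of socket_rim below -0.038 m and angle between the z axis of key_grip and the z axis of socket_rim, either way round below 0.15 rad), for 0.1 s.
At the end, for the whole second after the job is handed in: The drain valve stands open (joint above 1.22 of 1.40 rad) and the key hangs released and at rest in its stand, upright to 0.12 rad, the centre of its collar's underside within 10 mm of the centre of the stand's hole at plate height (value of joint drain_valve above 1.22 rad and distance between key_collar and stand_seat below 0.01 m and angle between key's own z axis and vertical below 0.12 rad and linear speed of key below 0.03 m/s); the robot touches nothing.
It fails at once if a bystander (canister, cup, wax rim, quadrant tray or a tray handle) is moved more than 30 mm (distance of any of canister, cup, wax_rim, quadrant_tray, tray_handle_a, tray_handle_b from where it was at the start of the episode above 0.03 m).
It also fails if it takes over 58 s, if anything falls off the work surface, if the arm or the gripper's body presses on something with over 40 N, if the wrist force passes 120 N, or if a joint passes its speed limit or range.

## Working session

There is one attempt and no reset: what is moved stays moved. The work goes in short steps, Python scripts to look and compute and a tool call to move; the robot and the scene stay as the last step left them, time stands still between calls to the robot, and variables do not carry over. Pictures are saved under pics/ and viewed, and the job is handed in when it is done.

Besides the shell and the picture viewer there is one more tool, called as name([rows], argument=value, ...), one row to a line, values as JSON. jog_arm: Moves the arm, as the interface text tells. Its arguments: {"type":"object","properties":{"steps":{"type":"array"},"force":{"type":"number"}},"required":["steps"]}

```bash
ls; mkdir -p pics; python3 - <<'E'
from plant import robot
import cv2,json
s=robot.read_state();print({k:(v.tolist() if hasattr(v,'tolist') else v) for k,v in s.items()})
for n in("scene","top"):
    c=robot.read_camera(n);cv2.imwrite(f"pics/{n}0.png",c["image"][:,:,::-1]);print(n,c["mtx"],c["extrinsics"])
E
```

```text
pics
{'t': 0.0, 'q': [1.1106104621312052, 0.13116018979687413, 1.4892502585186282, 1.4311017420101564e-05, 1.5229950899966085, -0.08540001029072983], 'dq': [0.002634791526714207, 0.0008784234150047566, 0.0019437128746454323, -0.0009601433450766562, -0.00043010613893032317, -3.567081127118623e-05], 'joint_torque': [-0.0005259031968307681, -55.98291635513306, -49.17673587799072, 0.07663577562198043, 0.034936764277517796, -9.534866421745392e-05], 'tool_pos': [0.2193814497005847, 0.5578838468435812, 0.23160394183034763], 'orientation': [-0.5851800357103163, -3.0860988479046316, 0.002735884872748462], 'force': [-0.2536705318120368, -0.5749982560544122, -0.053771979827456455], 'wrist_torque': [0.019104667555784965, 0.01895995577423947, -0.024950095113377584], 'opening': 0.092624309491743}
scene [[409.86460758   0.         249.22090144]
 [  0.         409.86460758 198.24137907]
 [  0.           0.           1.        ]] [[ 0.7038314   0.53362735 -0.46889573  1.06874271]
 [ 0.71024583 -0.54082177  0.45062477 -0.53966302]
 [-0.01312332 -0.6501951  -0.75965394  1.03987868]
 [ 0.          0.          0.          1.        ]]
top [[433.8838578    0.         255.75328536]
 [  0.         433.8838578  190.96500405]
 [  0.           0.           1.        ]] [[ 0.01878305 -0.99271486  0.11901427  0.30074167]
 [-0.99967645 -0.01660468  0.01926874 -0.00628111]
 [-0.01715217 -0.11933768 -0.99270556  1.51039677]
 [ 0.          0.          0.          1.        ]]
```

View pics/scene0.png

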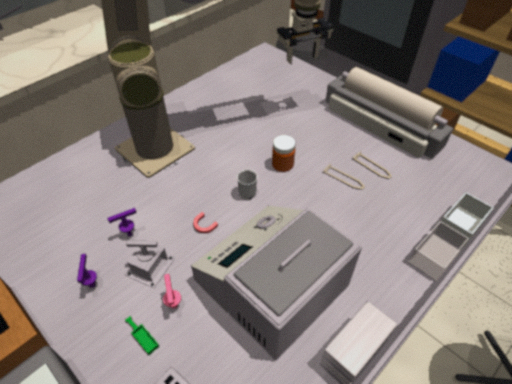

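View pics/top0.png

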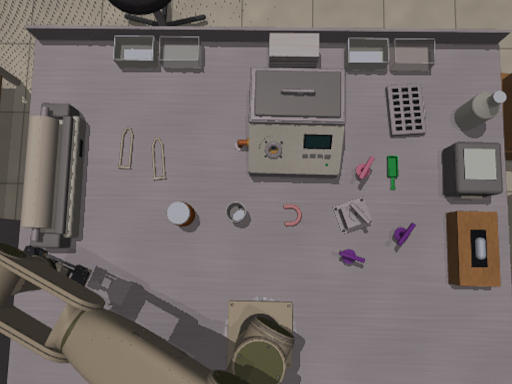

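```bash
python3 - <<'E'
import cv2,numpy as np
t=cv2.imread("pics/top0.png");s=cv2.imread("pics/scene0.png")
def z(im,x,y,w,h,f):return cv2.resize(im[y:y+h,x:x+w],None,fx=f,fy=f,interpolation=cv2.INTER_CUBIC)
cv2.imwrite("pics/a.png",np.vstack([np.hstack([z(t,325,190,50,50,8),z(t,245,122,50,50,8)])]))
cv2.imwrite("pics/b.png",np.hstack([z(s,115,225,70,70,6),z(s,235,190,60,70,6)]))
E
```

```text
(no output)
```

View pics/a.png

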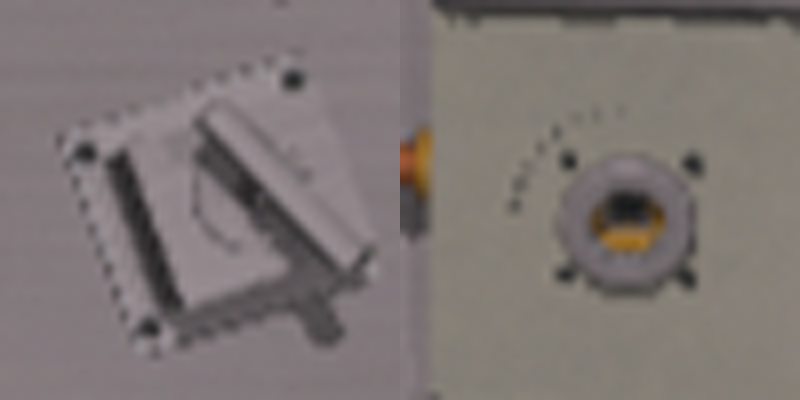

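View pics/b.png

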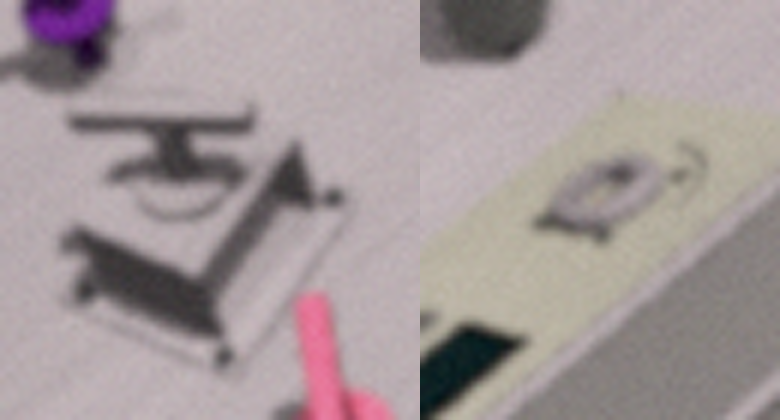

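```bash
python3 - <<'E'
import cv2,numpy as np
t=cv2.imread("pics/top0.png");s=cv2.imread("pics/scene0.png")
def z(im,x,y,w,h,f):return cv2.resize(im[y:y+h,x:x+w],None,fx=f,fy=f,interpolation=cv2.INTER_CUBIC)
cv2.imwrite("pics/c.png",z(t,230,55,130,130,6)[:600])
cv2.imwrite("pics/c.png",z(t,230,60,125,120,5))
cv2.imwrite("pics/d.png",z(s,185,200,190,150,4))
E
```

```text
(no output)
```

View pics/c.png

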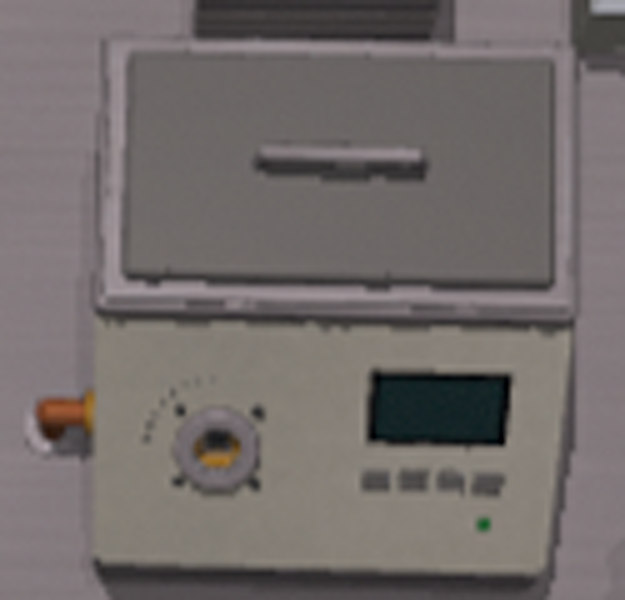

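View pics/d.png

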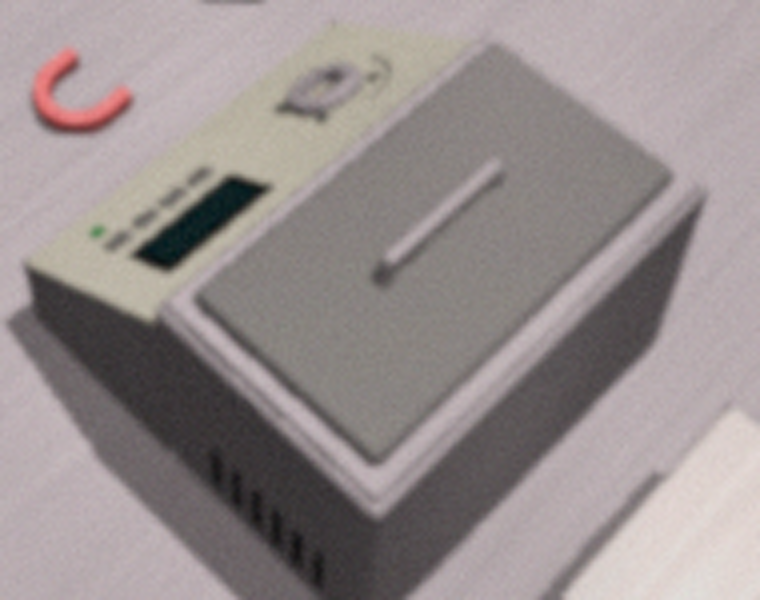

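```bash
cat > h.py <<'E'
import numpy as np
from scipy.optimize import least_squares
K={'s':np.array([[409.8646,0,249.2209],[0,409.8646,198.2414],[0,0,1]]),'t':np.array([[433.88386,0,255.75329],[0,433.88386,190.965],[0,0,1]])}
E={'s':np.array([[ 0.7038314,0.53362735,-0.46889573,1.06874271],[ 0.71024583,-0.54082177,0.45062477,-0.53966302],[-0.01312332,-0.6501951,-0.75965394,1.03987868]]),
't':np.array([[0.01878305,-0.99271486,0.11901427,0.30074167],[-0.99967645,-0.01660468,0.01926874,-0.00628111],[-0.01715217,-0.11933768,-0.99270556,1.51039677]])}
def proj(c,p):
    p=np.atleast_2d(p);q=(p-E[c][:,3])@E[c][:,:3];q=q@K[c].T
    return q[:,:2]/q[:,2:]
def ray_z(c,uv,z):
    d=E[c][:,:3]@np.linalg.solve(K[c],np.array([*uv,1.]));o=E[c][:,3]
    return o+d*(z-o[2])/d[2]
def rz(a):return np.array([[np.cos(a),-np.sin(a),0],[np.sin(a),np.cos(a),0],[0,0,1]])
E
python3 - <<'E'
from h import *
obs=[('t',(249.4,172.4),(-.16,.15,.085)),('t',(339,175.2),(-.16,-.15,.085)),('s',(192,266.25),(-.16,-.15,.085)),('s',(268,206),(-.16,.15,.085)),('s',(223.75,280),(-.02,-.15,.183))]
t=np.tan(np.radians(35))
fl=[('t',(273.3,149.9)),('s',(266.2,221.5))]
ax=np.array([-np.sin(np.radians(35)),0,np.cos(np.radians(35))])
def sock(p):
    c=np.array([p[3],p[4],.085+(p[3]+.16)*t])+.01*ax
    return rz(p[2])@c+[p[0],p[1],0]
def f(p):
    r=[]
    for c,uv,q in obs: r+=list(proj(c,rz(p[2])@np.array(q)+[p[0],p[1],0])[0]-uv)
    for c,uv in fl: r+=list(2*(proj(c,sock(p))[0]-uv))
    return r
o=least_squares(f,[.6,-.1,0,-.09,.08]);print(o.x,np.round(o.fun,2),sock(o.x),rz(o.x[2])@ax)
# free triangulation
g=least_squares(lambda X:np.r_[proj('t',X)[0]-fl[0][1],proj('s',X)[0]-fl[1][1]],[.5,0,.15]);print(g.x,g.fun)
# key bar
for uv in[(349.75+.0,205.2),(352.1,202.9),(371.5,221),(368.75,223.5)]: print(ray_z('t',uv,.127))
b=(215.5/8,0)
print('stand corners',[ray_z('t',(325+x/8,190+y/8),.0) for x,y in((62,138),(290,58),(375,270),(150,355))])
E
```

```text
[ 0.69862402 -0.10390529 -0.0083191  -0.09129571  0.07037557] [-1.08 -1.91 -0.27 -2.55 -1.28 -0.42  0.18 -0.76 -0.54  0.64 -0.51 -2.14
 -2.42 -2.17] [ 0.60218136 -0.03272496  0.14129879] [-0.57355659  0.00477159  0.81915204]
[ 0.60227165 -0.03120244  0.13435408] [-0.77261418 -0.64055887 -0.84829952  0.14785542]
[ 0.42591648 -0.27988878  0.127     ]
[ 0.4334062  -0.28740653  0.127     ]
[ 0.37682972 -0.34824747  0.127     ]
[ 0.36875745 -0.33947032  0.127     ]
stand corners [array([ 0.42922872, -0.24601139,  0.        ]), array([ 0.46590951, -0.34514044,  0.        ]), array([ 0.37433185, -0.38080965,  0.        ]), array([ 0.33595409, -0.28366045,  0.        ])]
```

```bash
cat > ov.py <<'E'
from h import *
import cv2,sys
def overlay(imgs,lines,pts,crops,out,f=6):
    # lines: list of Nx3 world polylines
    o=[]
    for c,(x,y,w,h) in crops:
        im=cv2.resize(imgs[c][y:y+h,x:x+w],None,fx=f,fy=f,interpolation=cv2.INTER_CUBIC)
        T=lambda p:np.round(((proj(c,p)-[x,y]+.5)*f-.5)*16).astype(int)
        for l in lines: cv2.polylines(im,[T(l).reshape(-1,1,2)],False,(0,255,0),1,cv2.LINE_AA,4)
        for p in pts: cv2.circle(im,tuple(T(p)[0]),32,(0,0,255),-1,cv2.LINE_AA,4)
        o.append(im)
    H=max(i.shape[0] for i in o)
    o=[cv2.copyMakeBorder(i,0,H-i.shape[0],0,0,cv2.BORDER_CONSTANT) for i in o]
    cv2.imwrite(out,np.hstack(o))
def circ(c,n,r):
    n=np.array(n)/np.linalg.norm(n);u=np.cross(n,[0,1,0.01]);u/=np.linalg.norm(u);v=np.cross(n,u)
    a=np.linspace(0,2*np.pi,60)[:,None];return np.array(c)+r*(np.cos(a)*u+np.sin(a)*v)
E
cat > fit.py <<'E'
from ov import *
t=np.tan(np.radians(35));ax=np.array([-np.sin(np.radians(35)),0,np.cos(np.radians(35))])
def sock(p):
    return rz(p[2])@(np.array([p[3],p[4],.085+(p[3]+.16)*t])+.01*ax)+[p[0],p[1],0]
def console(p):
    W=lambda q:(rz(p[2])@np.array(q).T).T+[p[0],p[1],0]
    a=W([(-.02,.15,.183),(-.16,.15,.085),(-.16,-.15,.085),(-.02,-.15,.183)])
    b=W([(-.16,.15,.085),(-.16,.15,0),(-.16,-.15,0),(-.16,-.15,.085)])
    top=W([(-.02,.15,.218),(-.02,-.15,.218),(.16,-.15,.218),(.16,.15,.218),(-.02,.15,.218)])
    s=sock(p);n=rz(p[2])@ax
    return [a,b,top,circ(s,n,.028),circ(s,n,.016)]
E
python3 - <<'E'
from fit import *
obs=[('t',(249.4,172.4),(-.16,.15,.085)),('t',(339,175.2),(-.16,-.15,.085)),('s',(192,266.25),(-.16,-.15,.085)),('s',(268,206),(-.16,.15,.085)),('s',(223.75,280),(-.02,-.15,.183))]
fl=[('t',(273.3,149.9)),('s',(266.2,221.5))]
def f(p):
    r=[]
    for c,uv,q in obs: r+=list(proj(c,rz(p[2])@np.array(q)+[p[0],p[1],0])[0]-np.array(uv)+.4)
    for c,uv in fl: r+=list(2*(proj(c,sock(p))[0]-np.array(uv)+.4))
    return r
o=least_squares(f,[.6,-.1,0,-.09,.08]);print(o.x,np.round(o.fun,2),sock(o.x))
im={'t':cv2.imread('pics/top0.png'),'s':cv2.imread('pics/scene0.png')}
overlay(im,console(o.x),[sock(o.x)],[('t',(235,65,120,120))],'pics/e.png',5)
overlay(im,console(o.x),[sock(o.x)],[('s',(185,195,190,150))],'pics/f.png',4)
E
```

```text
[ 0.69765701 -0.10356286 -0.00900516 -0.09048615  0.07039379] [-0.82 -1.26 -0.   -1.84 -1.   -0.36  0.48 -0.6  -0.33  0.66  0.04 -1.35
 -1.46 -1.84] [ 0.6020729  -0.03230544  0.14186564]
```

View pics/e.png

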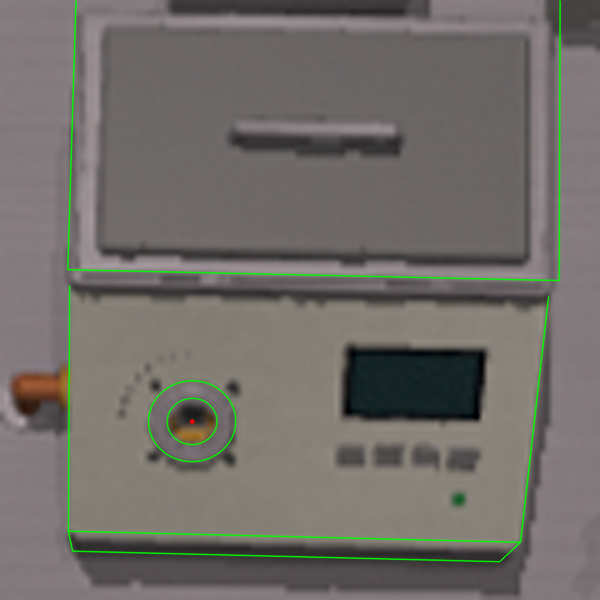

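View pics/f.png

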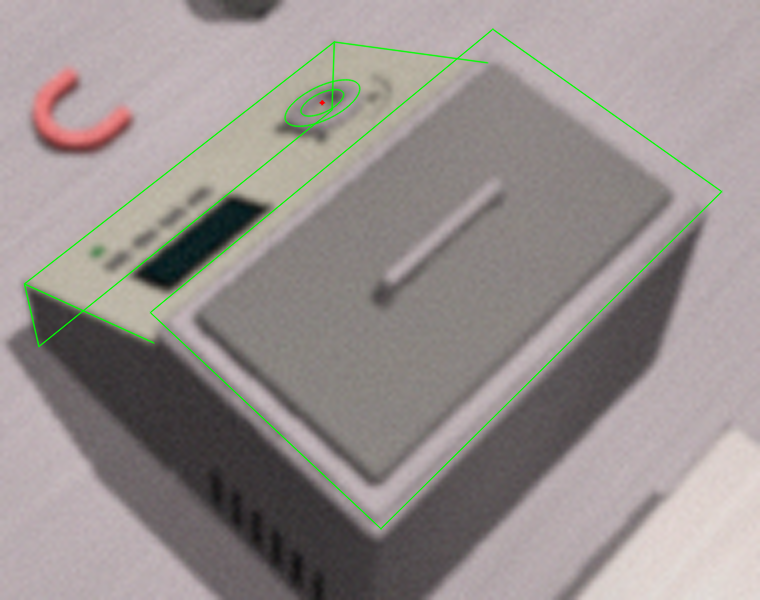

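```bash
cat > fit2.py <<'E'
from fit import *
def P(c,X,Y):
    x0,y0,f=(235,65,5) if c=='t' else (185,195,4)
    return np.array([(X+.5)/f-.5+x0,(Y+.5)/f-.5+y0])
ft=('t',);obs=[('t',70,540,(-.16,.15,.085)),('t',519,552,(-.16,-.15,.085)),('s',27,284,(-.16,-.15,.085)),('s',333,44,(-.16,.15,.085)),('s',155,342,(-.02,-.15,.183)),
('t',78,14,(.16,.15,'z')),('t',553,22,(.16,-.15,'z')),('s',379,518,(.16,-.15,'z')),('s',704,211,(.16,.15,'z')),('s',491,64,('x',.15,'z')),('s',160,322,('x',-.15,'z')),('t',72,278,('x',.15,'z')),('t',551,288,('x',-.15,'z'))]
fl=[('t',192,424),('s',324,104)]
def f(p):
    r=[]
    for c,X,Y,q in obs:
        q=[{'x':p[6],'z':p[5]}.get(a,a) for a in q]
        r+=list(proj(c,rz(p[2])@np.array(q,float)+[p[0],p[1],0])[0]-P(c,X,Y)-p[7 if c=='t' else 9:][:2])
    for c,X,Y in fl: r+=list(2*(proj(c,sock(p))[0]-P(c,X,Y)-p[7 if c=='t' else 9:][:2]))
    r+=list(p[7:11]/1.)
    return np.array(r)
E
python3 - <<'E'
from fit2 import *
o=least_squares(f,[.7,-.1,0,-.09,.07,.2,-.02,0,0,0,0]);print(np.round(o.x,4));print(np.round(o.fun,1).reshape(-1,2).tolist(),sock(o.x))
im={'t':cv2.imread('pics/top0.png'),'s':cv2.imread('pics/scene0.png')}
overlay(im,console(o.x),[sock(o.x)],[('t',(250,125,50,50)),('s',(240,200,55,50))],'pics/g.png',7)
E
```

```text
[ 0.6896 -0.0989 -0.0093 -0.0854  0.0689  0.1992 -0.0129 -1.2342  0.1219
 -0.4836 -2.1347]
[[-0.6, 0.4], [0.0, 0.2], [-0.8, -0.9], [-0.2, -0.8], [-0.7, -1.1], [-0.5, -0.5], [-0.0, -0.1], [-0.9, 4.3], [1.6, -1.5], [1.0, -3.2], [-0.4, 2.3], [-1.0, 0.1], [0.1, 0.3], [0.4, -0.1], [-0.1, -0.7], [-1.2, 0.1], [-0.5, -2.1]] [ 0.59915923 -0.02918104  0.14542785]
```

View pics/g.png

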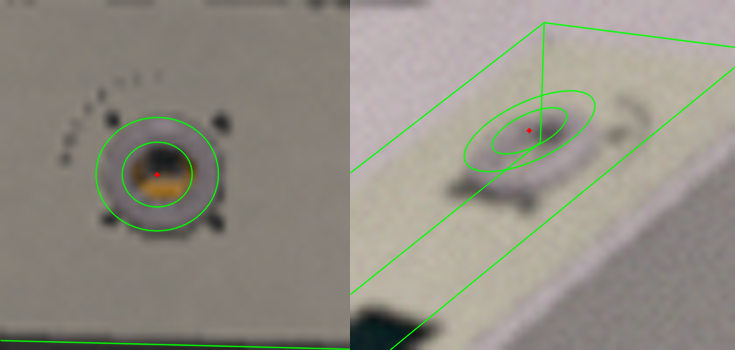

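```bash
python3 - <<'E'
from plant import robot
from ov import *
for n in("scene","top"):
    a=np.mean([robot.read_camera(n)["image"].astype(float) for _ in range(6)],0)[:,:,::-1]
    cv2.imwrite(f"pics/{n}avg.png",np.clip(a,0,255).astype(np.uint8))
im={'t':cv2.imread('pics/topavg.png'),'s':cv2.imread('pics/sceneavg.png')}
overlay(im,[],[],[('t',(256,132,36,36)),('s',(248,204,36,36))],'pics/g2.png',11)
overlay(im,[],[],[('t',(330,192,48,48)),('s',(120,232,48,48))],'pics/g3.png',8)
E
```

```text
(no output)
```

View pics/g2.png

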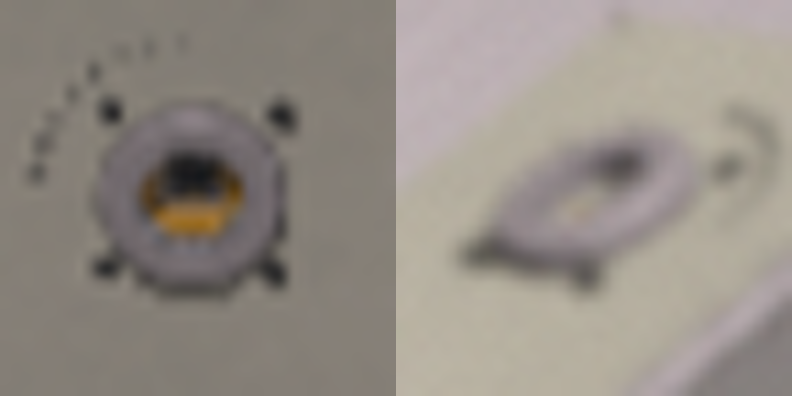

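View pics/g3.png

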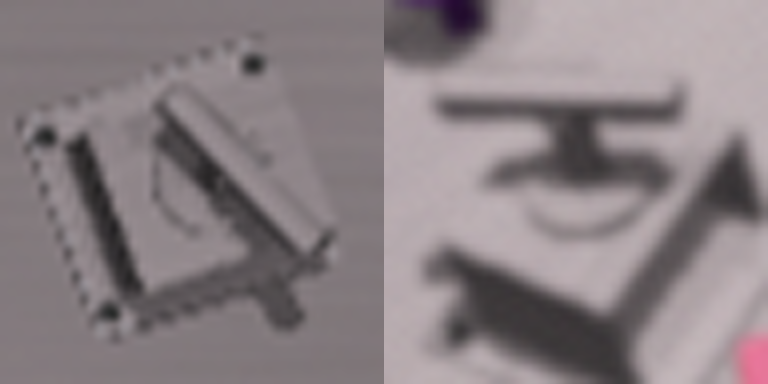

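```bash
cat > st.py <<'E'
from fit import *
from fit2 import P
obs=[('t',70,540,(-.16,.15,.085)),('t',519,552,(-.16,-.15,.085)),('s',27,284,(-.16,-.15,.085)),('s',333,44,(-.16,.15,.085)),('s',155,342,(-.02,-.15,.183))]
fl=[('t',(272.8,148.8)),('s',(265.8,221.1))]
kb=[('t',(360.1,212.8)),('s',(141.6,242.4))]
def F(p,w=2):
    r=[]
    O=lambda c:p[5 if c=='t' else 7:][:2]
    for c,X,Y,q in obs:
        r+=list(proj(c,rz(p[2])@np.array(q,float)+[p[0],p[1],0])[0]-P(c,X,Y)-O(c))
    for c,uv in fl: r+=list(2*(proj(c,sock(p))[0]-uv-O(c)))
    for c,uv in kb: r+=list(2*(proj(c,[p[9],p[10],.127])[0]-uv-O(c)))
    return np.array(r+list(p[5:9]*w))
E
python3 - <<'E'
from st import *
for w in(.3,1,2,20):
    o=least_squares(lambda p:F(p,w),[.7,-.1,0,-.09,.07,0,0,0,0,.4,-.31]);print(np.round(o.x,4));print(np.round(o.fun,1).tolist(),sock(o.x))
o=least_squares(lambda p:F(p,1),[.7,-.1,0,-.09,.07,0,0,0,0,.4,-.31])
im={'t':cv2.imread('pics/topavg.png'),'s':cv2.imread('pics/sceneavg.png')}
overlay(im,console(o.x),[sock(o.x)],[('t',(250,125,50,50)),('s',(240,200,55,50))],'pics/g4.png',7)
c=np.array([ray_z('t',(330+(x+.5)/8-.5-o.x[5]*0,192+(y+.5)/8-.5),.127) for x,y in((157,102),(178,85),(332,235),(308,258))]);print(c, np.degrees(np.arctan2(*( (c[2]+c[3]-c[0]-c[1])[[1,0]]))))
E
```

```text
[ 0.6927 -0.0994 -0.0067 -0.0857  0.0693 -1.0069 -0.2728 -0.309  -2.2168
  0.4032 -0.3089]
[-0.6, -0.0, 0.1, -0.4, -0.5, 0.2, 0.1, -0.0, -0.1, 0.0, 0.5, 0.3, 0.5, -0.2, -0.3, -0.1, -0.3, 0.1, -0.3, -0.1, -0.1, -0.7] [ 0.60172102 -0.02943281  0.14522834]
[ 0.695  -0.1023 -0.007  -0.086   0.0692 -0.0954 -0.8658 -0.5256 -1.0138
  0.4056 -0.3116]
[-0.6, -0.1, 0.0, -0.5, -0.5, 0.1, 0.2, -0.3, -0.1, 0.2, 0.6, 0.3, 0.4, -0.4, -0.4, -0.4, -0.5, -0.1, -0.1, -0.9, -0.5, -1.0] [ 0.6038152  -0.03251573  0.14502365]
[ 6.958e-01 -1.028e-01 -7.400e-03 -8.660e-02  6.940e-02 -4.000e-04
 -7.400e-01 -4.316e-01 -6.721e-01  4.060e-01 -3.120e-01]
[-0.6, -0.5, 0.1, -0.8, -0.6, 0.1, 0.2, -0.4, -0.2, 0.2, 0.6, 0.0, 0.2, -0.7, -0.4, -0.9, -0.7, -0.5, -0.0, -1.5, -0.9, -1.3] [ 0.60392686 -0.03280502  0.14456975]
[ 6.972e-01 -1.033e-01 -8.500e-03 -8.870e-02  6.990e-02 -2.000e-04
 -2.490e-02 -1.490e-02 -1.990e-02  4.060e-01 -3.121e-01]
[-0.5, -1.7, 0.1, -1.9, -0.8, -0.2, 0.1, -0.7, -0.4, -0.0, 0.4, -0.9, -0.9, -1.7, -0.3, -2.3, -1.6, -1.8, -0.0, -0.5, -0.3, -0.4] [ 0.6033877  -0.03257395  0.14312666]
[[ 0.42872503 -0.27812189  0.127     ]
 [ 0.4356726  -0.28651035  0.127     ]
 [ 0.37700301 -0.34686907  0.127     ]
 [ 0.36772952 -0.33728944  0.127     ]] -135.03325702277235
```

View pics/g4.png

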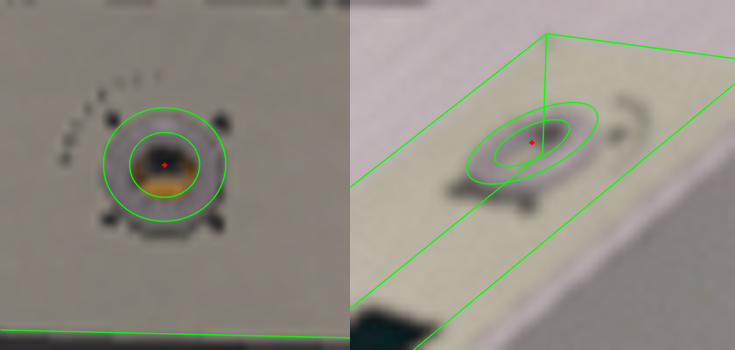

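```bash
cat > go.py <<'E'
import sys,numpy as np
from scipy.spatial.transform import Rotation as Ro
from plant import robot
def Rdown(psi):
    return np.array([[np.cos(psi),np.sin(psi),0],[np.sin(psi),-np.cos(psi),0],[0,0,-1.]])
def Rsock(phi,yaw=-.007,tilt=np.radians(35)):
    # tool z = -axis; phi = angle about outward axis of tool x from upslope dir
    a=np.array([-np.sin(tilt)*np.cos(yaw),-np.sin(tilt)*np.sin(yaw),np.cos(tilt)])
    u=np.array([np.cos(tilt)*np.cos(yaw),np.cos(tilt)*np.sin(yaw),np.sin(tilt)]);v=np.cross(a,u)
    x=np.cos(phi)*u+np.sin(phi)*v;return np.c_[x,np.cross(-a,x),-a],a
def cmd(pos,R,s=None):
    s=s or robot.read_state();R0=Ro.from_rotvec(s['orientation']).as_matrix()
    d=R0.T@(np.array(pos)-s['tool_pos']);r=Ro.from_matrix(R0.T@R).as_rotvec()
    print('t',round(s['t'],2),'pos',np.round(s['tool_pos'],4),'F',np.round(s['force'],1),'M',np.round(s['wrist_torque'],2),'open',round(s['opening'],4),'q',np.round(s['q'],3))
    print('cmd',np.round(d,4).tolist(),np.round(r,4).tolist(),'|d|',round(np.linalg.norm(d),3))
def gpos(g,R):  # TCP pos for grasp point g
    return np.array(g)+R[:,2]*.005
E
python3 - <<'E'
from go import *
R=Rdown(np.radians(45))
cmd([.45,.18,.29],R)
E
```

```text
t 0.7 pos [0.2196 0.5584 0.2326] F [-0.6  0.1 -0.2] M [ 0.01 -0.05  0.06] open 0.0929 q [ 1.111  0.13   1.488  0.     1.523 -0.085]
cmd [-0.3529, -0.2678, -0.0574] [-0.0, -0.0, 1.9814] |d| 0.447
```

jog_arm([
  [0,-0.35,-0.27,-0.057,0,0,1.98],
  [0,-0.35,-0.27,-0.057,0,0,1.98],
  [0,-0.35,-0.27,-0.057,0,0,1.98],
  [0,-0.35,-0.27,-0.057,0,0,1.98],
  [0,-0.35,-0.27,-0.057,0,0,1.98],
])

```text
t: 1.32
tool_pos: [0.3794, 0.2907, 0.2732]
orientation: [1.924, 2.483, 0.001]
force: [1.2, 0.2, -0.3]
opening: 0.093
```

```bash
python3 - <<'E'
from go import *
R=Rdown(np.radians(45))
cmd([.405,-.3115,.22],R)
E
```

```text
t 1.32 pos [0.3794 0.2907 0.2732] F [ 1.2  0.2 -0.3] M [-0.01  0.04  0.02] open 0.093 q [ 0.546 -0.22   1.755 -0.     1.606  0.294]
cmd [-0.5894, -0.1258, 0.0529] [0.0007, -0.0007, 1.0381] |d| 0.605
```

jog_arm([
  [0,-0.59,-0.126,0.04,0,0,1.04],
  [0,-0.59,-0.126,0.04,0,0,1.04],
  [0,-0.59,-0.126,0.04,0,0,1.04],
  [0,-0.59,-0.126,0.04,0,0,1.04],
  [0,-0.59,-0.126,0.04,0,0,1.04],
])

```text
t: 1.95
tool_pos: [0.392, -0.0211, 0.2524]
orientation: [2.838, 1.346, 0.004]
force: [1.0, -0.9, -0.1]
opening: 0.093
```

```bash
python3 - <<'E'
from go import *
R=Rdown(np.radians(45))
cmd([.405,-.3115,.22],R)
E
```

```text
t 1.95 pos [ 0.392  -0.0211  0.2524] F [ 1.  -0.9 -0.1] M [-0.09  0.1  -0.02] open 0.093 q [-1.850e-01 -4.710e-01  1.987e+00  1.000e-03  1.624e+00  5.000e-01]
cmd [-0.2168, 0.1937, 0.0324] [0.0016, -0.0018, 0.1004] |d| 0.293
```

jog_arm([
  [0,-0.217,0.194,0.03,0,0,0.1],
  [0,-0.217,0.194,0.03,0,0,0.1],
  [0,-0.217,0.194,0.03,0,0,0.1],
  [0,-0.217,0.194,0.03,0,0,0.1],
  [0,-0.217,0.194,0.03,0,0,0.1],
])

```text
t: 2.58
tool_pos: [0.4045, -0.3145, 0.2222]
orientation: [2.902, 1.2, 0.004]
force: [0.5, -0.2, -0.2]
opening: 0.0931
```

```bash
python3 - <<'E'
from go import *
from ov import *
R=Rdown(np.radians(45))
cmd(gpos([.405,-.3115,.119],R),R)
s=robot.read_state();p=s['tool_pos'];Rr=Ro.from_rotvec(s['orientation']).as_matrix();print(proj('s',p),proj('t',p))
im={c:robot.read_camera(n)["image"][:,:,::-1].copy() for c,n in(('t','top'),('s','scene'))}
cv2.imwrite('pics/t5.png',im['t']);cv2.imwrite('pics/s5.png',im['s'])
tip=p+Rr[:,2]*.014
L=[np.array([tip+Rr[:,1]*a-Rr[:,0]*.0075,tip+Rr[:,1]*a+Rr[:,0]*.0075]) for a in(.0465,-.0465)]
overlay(im,L,[tip],[('t',(320,170,66,90)),('s',(100,180,66,90))],'pics/g5.png',6)
E
```

```text
t 2.58 pos [ 0.4045 -0.3145  0.2222] F [ 0.5 -0.2 -0.2] M [-0.09  0.09 -0.  ] open 0.0931 q [-0.762 -0.105  1.745  0.002  1.5    0.024]
cmd [0.0023, -0.002, 0.1082] [0.0018, -0.0017, -0.0012] |d| 0.108
[[131.55804011 220.22706285]] [[367.89461185 209.81324172]]
```

View pics/g5.png

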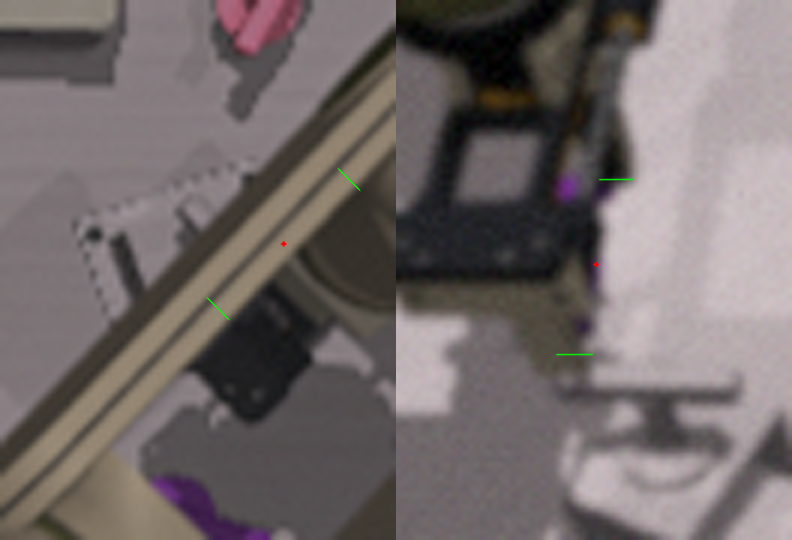

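View pics/s5.png

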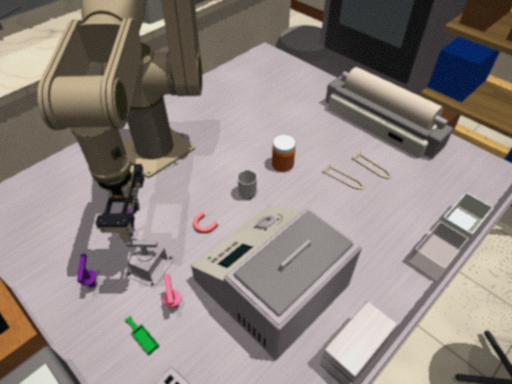

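```bash
python3 - <<'E'
import cv2
s=cv2.imread('pics/s5.png');cv2.imwrite('pics/h.png',cv2.resize(s[150:280,70:190],None,fx=5,fy=5,interpolation=cv2.INTER_CUBIC)[:600])
E
```

```text
(no output)
```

View pics/h.png

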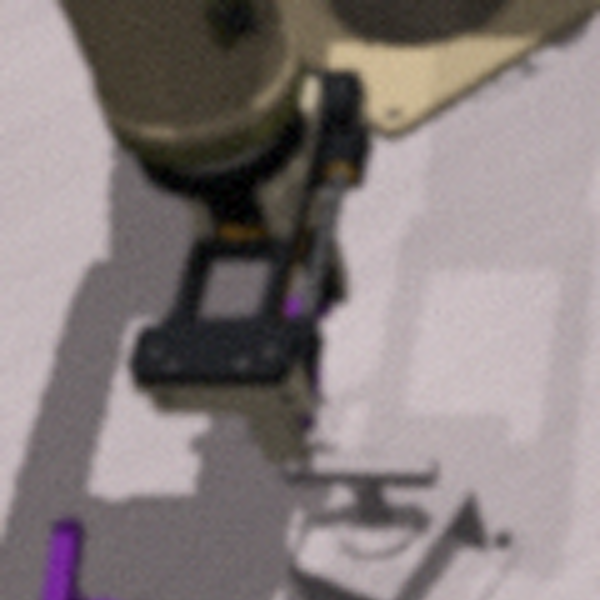

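jog_arm([
  [0,0.002,-0.002,0.05,0,0,0],
  [0,0.002,-0.002,0.08,0,0,0],
  [0,0.002,-0.002,0.108,0,0,0],
  [0,0.002,-0.002,0.108,0,0,0],
])

```text
t: 3.18
tool_pos: [0.4028, -0.3107, 0.1111]
orientation: [-2.9, -1.196, 0.001]
force: [0.3, -0.3, 0.5]
opening: 0.0931
```

```bash
python3 - <<'E'
from go import *
from ov import *
R=Rdown(np.radians(45))
cmd(gpos([.405,-.3115,.119],R),R)
s=robot.read_state();p=s['tool_pos'];Rr=Ro.from_rotvec(s['orientation']).as_matrix()
im={c:robot.read_camera(n)["image"][:,:,::-1].copy() for c,n in(('t','top'),('s','scene'))}
tip=p+Rr[:,2]*.014
L=[np.array([tip+Rr[:,1]*a-Rr[:,0]*.0075,tip+Rr[:,1]*a+Rr[:,0]*.0075]) for a in(.0465,-.0465)]
overlay(im,L,[tip],[('t',(320,170,66,90)),('s',(100,210,66,90))],'pics/g6.png',6)
E
```

```text
t 3.17 pos [ 0.4028 -0.3107  0.1111] F [ 0.3 -0.3  0.5] M [-0.06  0.13 -0.02] open 0.0931 q [-7.580e-01 -1.900e-02  1.871e+00  1.000e-03  1.294e+00  3.000e-02]
cmd [0.001, 0.0021, -0.0029] [-0.0044, -0.0008, -0.003] |d| 0.004
```

View pics/g6.png

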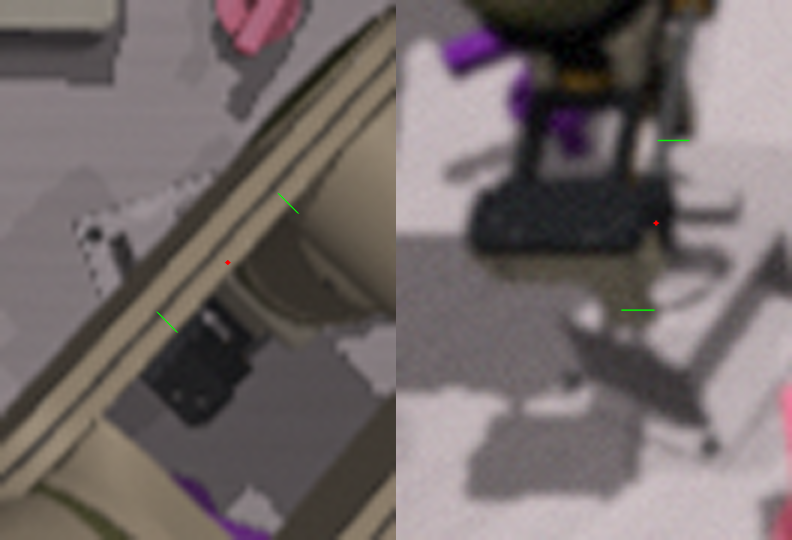

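jog_arm([
  [0,0.001,0.002,-0.003,0,0,0],
  [1,0.001,0.002,-0.003,0,0,0],
  [1,0.001,0.002,-0.003,0,0,0],
  [1,0.001,0.002,-0.003,0,0,0],
  [1,0.001,0.002,-0.003,0,0,0],
], force=25)

```text
t: 3.9
tool_pos: [0.4066, -0.3131, 0.1173]
orientation: [2.904, 1.197, 0.002]
force: [-0.8, -0.7, 0.9]
opening: 0.0575
```

jog_arm([
  [1,0,0,0,0,0,0],
  [1,0,0,0,0,0,0],
  [1,0,0,0,0,0,0],
], force=60)

```text
t: 4.28
tool_pos: [0.4065, -0.3131, 0.1172]
orientation: [2.904, 1.197, 0.002]
force: [0.2, 0.2, 1.0]
opening: 0.0273
```

```bash
python3 - <<'E'
from go import *
from ov import *
R=Rdown(np.radians(45))
cmd([.403,-.311,.23],R)
s=robot.read_state();print(Ro.from_rotvec(s['orientation']).as_matrix())
im={c:robot.read_camera(n)["image"][:,:,::-1].copy() for c,n in(('t','top'),('s','scene'))}
overlay(im,[],[s['tool_pos']],[('t',(320,170,66,90)),('s',(100,210,66,90))],'pics/g7.png',6)
E
```

```text
t 4.28 pos [ 0.4065 -0.3131  0.1172] F [0.2 0.2 1. ] M [-0.09  0.15 -0.04] open 0.0273 q [-7.570e-01 -1.900e-02  1.859e+00  1.000e-03  1.301e+00  3.100e-02]
cmd [-0.0009, -0.0039, -0.1128] [0.0009, -0.0009, -0.0032] |d| 0.113
[[ 7.09369415e-01  7.04835746e-01  1.26692165e-03]
 [ 7.04836349e-01 -7.09369945e-01 -4.28638714e-05]
 [ 8.68504150e-04  9.23378747e-04 -9.99999197e-01]]
```

View pics/g7.png

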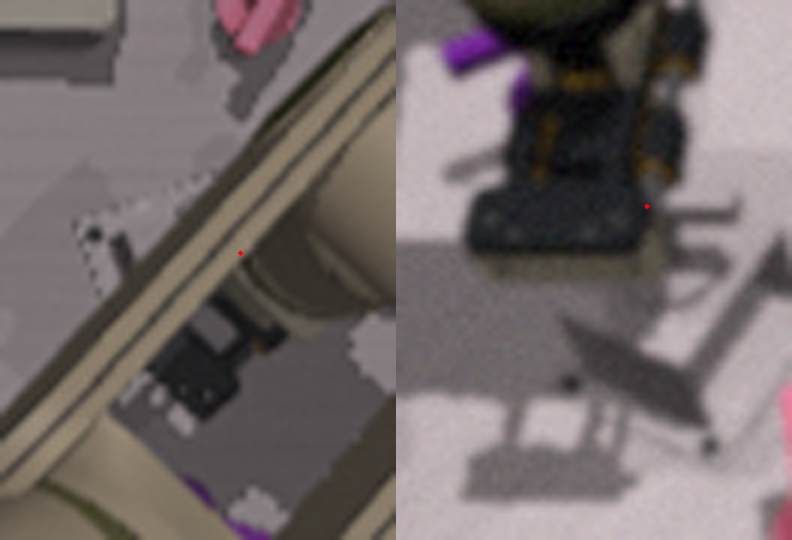

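jog_arm([
  [1,0,0,0.003,0,0,0],
  [1,0,0,0.003,0,0,0],
  [1,0,0,0.003,0,0,0],
  [1,0,0,0.003,0,0,0],
], force=60)

```text
t: 4.88
tool_pos: [0.4068, -0.3133, 0.1164]
orientation: [2.903, 1.197, 0.002]
force: [-6.5, 5.9, 18.1]
opening: 0.0138
```

```bash
python3 - <<'E'
from go import *
R=Rdown(np.radians(45))
cmd([.403,-.311,.23],R)
E
```

```text
t 4.88 pos [ 0.4068 -0.3133  0.1164] F [-6.5  5.9 18.1] M [ 1.06  1.43 -0.02] open 0.0138 q [-7.570e-01 -1.800e-02  1.859e+00  1.000e-03  1.298e+00  3.200e-02]
cmd [-0.001, -0.0041, -0.1137] [0.0016, -0.0008, -0.003] |d| 0.114
```

jog_arm([
  [1,0,0,-0.03,0,0,0],
  [1,0,0,-0.07,0,0,0],
  [1,0,0,-0.12,0,0,0],
  [1,0,0,-0.13,0,0,0],
])

```text
t: 5.38
tool_pos: [0.4079, -0.3145, 0.25]
orientation: [2.898, 1.195, 0.006]
force: [0.1, -0.8, -2.4]
opening: 0.0143
```

```bash
python3 - <<'E'
from go import *
from ov import *
R,a=Rsock(np.pi/2+.1)
cmd(np.array([.604,-.0325,.145])+a*.2,R)
s=robot.read_state();print(Ro.from_rotvec(s['orientation']).as_matrix())
im={c:robot.read_camera(n)["image"][:,:,::-1].copy() for c,n in(('t','top'),('s','scene'))}
p=s['tool_pos'];R=Ro.from_rotvec(s['orientation']).as_matrix()
t=p+R[:,2]*.096
overlay(im,[circ(t-R[:,2]*.045,R[:,2],.024),np.array([t,p])],[p,t],[('t',(320,170,66,90)),('s',(100,180,66,90))],'pics/g8.png',6)
E
```

```text
t 5.38 pos [ 0.4079 -0.3145  0.25  ] F [ 0.1 -0.8 -2.4] M [-0.14  0.09 -0.  ] open 0.0143 q [-7.570e-01 -1.160e-01  1.704e+00  1.000e-03  1.546e+00  3.100e-02]
cmd [0.2571, -0.1427, -0.0596] [-0.5867, 0.213, -0.8522] |d| 0.3
[[ 7.09212390e-01  7.04968128e-01  6.14203808e-03]
 [ 7.04994180e-01 -7.09197077e-01 -4.76579539e-03]
 [ 9.96181595e-04  7.71006224e-03 -9.99969781e-01]]
```

View pics/g8.png

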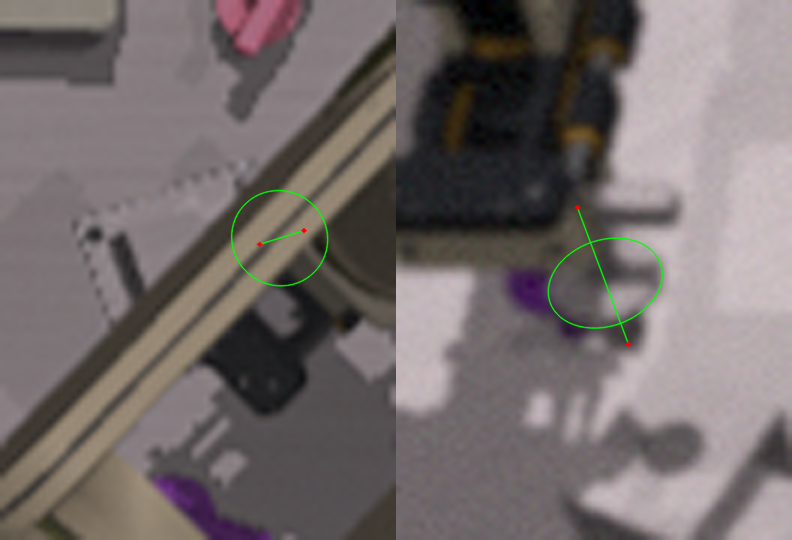

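jog_arm([
  [1,0.05,-0.03,-0.03,-0.1,0.03,-0.15],
  [1,0.257,-0.143,-0.06,-0.587,0.213,-0.852],
  [1,0.257,-0.143,-0.06,-0.587,0.213,-0.852],
  [1,0.257,-0.143,-0.06,-0.587,0.213,-0.852],
  [1,0.257,-0.143,-0.06,-0.587,0.213,-0.852],
])

```text
t: 6.1
tool_pos: [0.4877, -0.0285, 0.3035]
orientation: [1.918, 1.897, 0.502]
force: [0.8, -0.3, -3.3]
opening: 0.0141
```

```bash
python3 - <<'E'
from go import *
R,a=Rsock(np.pi/2+.1)
cmd(np.array([.604,-.0325,.145])+a*.14,R)
E
```

```text
t 6.1 pos [ 0.4877 -0.0285  0.3035] F [ 0.8 -0.3 -3.3] M [-0.09  0.59 -0.  ] open 0.0141 q [-0.232 -0.776  2.175  0.097  1.211 -0.23 ]
cmd [-0.0019, 0.0084, 0.0562] [-0.0725, 0.0203, -0.0963] |d| 0.057
```

jog_arm([
  [1,-0.002,0.008,0.056,-0.073,0.02,-0.096],
  [1,-0.002,0.008,0.056,-0.073,0.02,-0.096],
  [1,-0.002,0.008,0.056,-0.073,0.02,-0.096],
  [1,-0.002,0.008,0.056,-0.073,0.02,-0.096],
])

```text
t: 6.6
tool_pos: [0.5237, -0.0327, 0.2613]
orientation: [1.774, 1.943, 0.555]
force: [0.1, 0.2, -2.6]
opening: 0.0145
```

```bash
cat > look.py <<'E'
from go import *
from ov import *
def look(out,L=.096,sock=(.604,-.0325,.145),f=6,ct=(235,110,64,80),cs=(225,165,64,80)):
    s=robot.read_state()
    im={c:np.mean([robot.read_camera(n)["image"].astype(float) for _ in range(2)],0).astype(np.uint8)[:,:,::-1].copy() for c,n in(('t','top'),('s','scene'))}
    cv2.imwrite(out.replace('.png','_t.png'),im['t']);cv2.imwrite(out.replace('.png','_s.png'),im['s'])
    p=s['tool_pos'];R=Ro.from_rotvec(s['orientation']).as_matrix();z=R[:,2];t=p+z*L
    g=p-z*(.099-L) if 0 else t-z*.099
    _,a=Rsock(0)
    overlay(im,[circ(t-z*.045,z,.024),np.array([t,p]),np.array([g-R[:,0]*.042,g+R[:,0]*.042]),circ(sock,a,.028),circ(sock,a,.016)],[t],[('t',ct),('s',cs)],out,f)
E
python3 - <<'E'
from look import *
R,a=Rsock(np.pi/2+.1)
cmd(np.array([.604,-.0325,.145])+a*.116,R)
look('pics/g9.png')
E
```

```text
t 6.6 pos [ 0.5237 -0.0327  0.2613] F [ 0.1  0.2 -2.6] M [-0.07  0.63  0.02] open 0.0145 q [-0.26  -0.72   2.247  0.168  1.024 -0.395]
cmd [0.0009, -0.0009, 0.0253] [0.0015, 0.0014, -0.0016] |d| 0.025
```

View pics/g9.png

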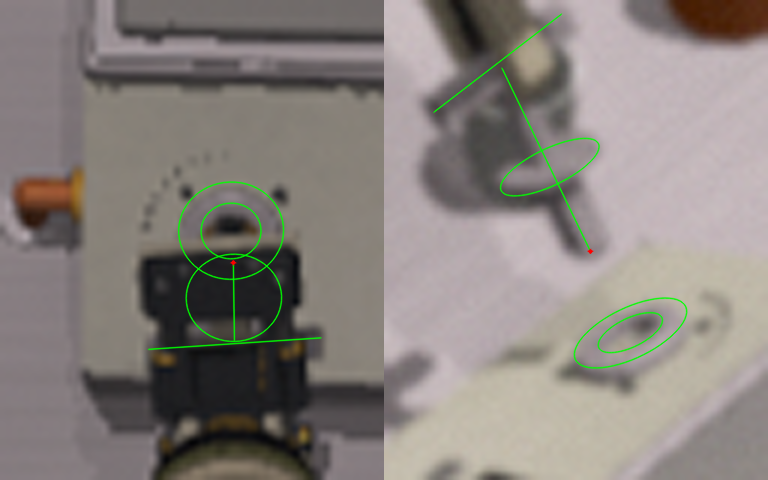

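```bash
python3 - <<'E'
from ov import *
s=cv2.imread('pics/g9_s.png');cv2.imwrite('pics/h2.png',cv2.resize(s[165:235,285-60:345-50],None,fx=8,fy=8,interpolation=cv2.INTER_CUBIC))
E
```

```text
(no output)
```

View pics/h2.png

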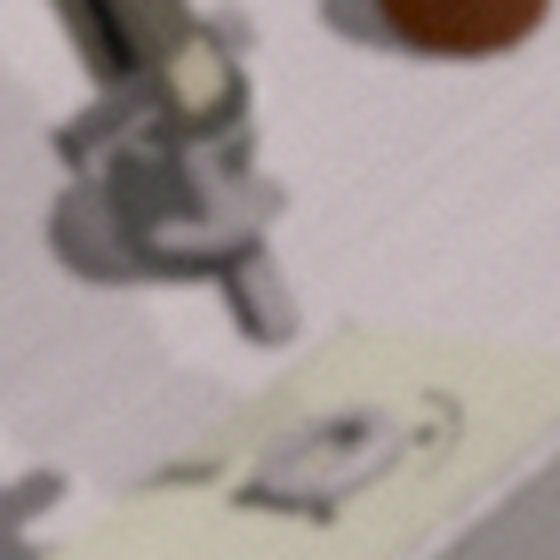

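jog_arm([
  [1,0.001,0,0.02,0,0,0],
  [1,0.001,0,0.04,0,0,0],
  [1,0.001,0,0.052,0,0,0],
  [1,0.001,0,0.052,0,0,0],
])

```text
t: 7.3
tool_pos: [0.5532, -0.0317, 0.2174]
orientation: [1.774, 1.945, 0.554]
force: [0.6, 0.0, -2.5]
opening: 0.0142
```

```bash
python3 - <<'E'
from look import *
R,a=Rsock(np.pi/2+.1)
cmd(np.array([.6045,-.032,.144])+a*.051,R)
look('pics/g10.png',sock=(.6045,-.032,.144))
s=cv2.imread('pics/g10_s.png');cv2.imwrite('pics/h3.png',cv2.resize(s[165:235,225:295],None,fx=8,fy=8,interpolation=cv2.INTER_CUBIC))
E
```

```text
t 7.3 pos [ 0.5532 -0.0317  0.2174] F [ 0.6  0.  -2.5] M [-0.03  0.65 -0.02] open 0.0142 q [-0.235 -0.584  2.244  0.167  0.889 -0.393]
cmd [0.0001, -0.0, 0.0385] [-0.0002, 0.0006, -0.001] |d| 0.039
```

View pics/g10.png

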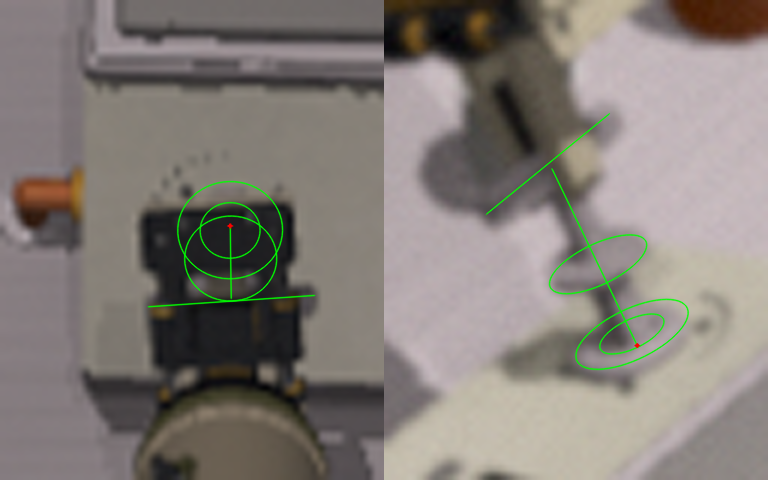

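View pics/h3.png

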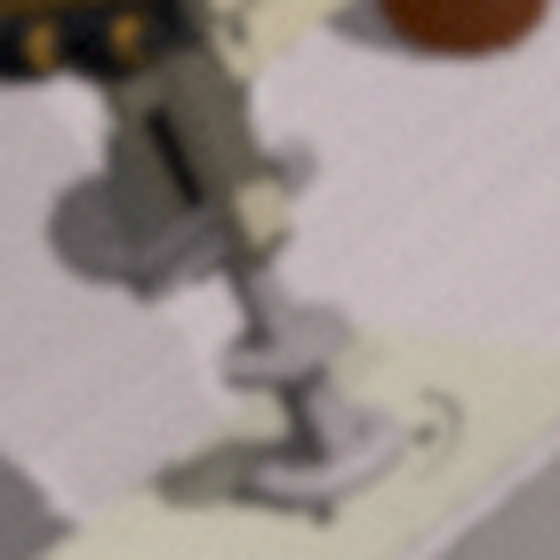

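jog_arm([
  [1,0,0,0.006,0,0,0],
  [1,0,0,0.012,0,0,0],
  [1,0,0,0.016,0,0,0],
  [1,0,0,0.016,0,0,0],
])

```text
t: 8.0
tool_pos: [0.5642, -0.0324, 0.2099]
orientation: [1.768, 1.94, 0.558]
force: [-23.0, 0.6, 17.7]
opening: 0.0147
```

```bash
cat > chk.py <<'E'
from go import *
import sys
phi=float(sys.argv[1]) if len(sys.argv)>1 else np.pi/2+.1
R,a=Rsock(phi);rim=np.array([.6045,-.032,.144])
cmd(rim+a*.051,R)
s=robot.read_state();Rt=Ro.from_rotvec(s['orientation']).as_matrix()
print('Ftool',np.round(Rt.T@(np.array(s['force'])-[0.3,0,-2.5]),1),'Mt',np.round(Rt.T@s['wrist_torque'],2),'tip depth est',round(a@(s['tool_pos']-rim)*1000-96,1))
E
python3 chk.py
```

```text
t 8.0 pos [ 0.5642 -0.0324  0.2099] F [-23.    0.6  17.7] M [-0.14  2.21 -0.05] open 0.0147 q [-0.23  -0.543  2.235  0.168  0.85  -0.394]
cmd [0.0012, -0.0049, 0.0261] [0.0067, 0.0029, 0.0003] |d| 0.027
Ftool [  1.   -7.2 -30. ] Mt [ 2.21  0.07 -0.05] tip depth est -18.9
```

```bash
python3 - <<'E'
from look import *
look('pics/g11.png',sock=(.6045,-.032,.144))
s=cv2.imread('pics/g11_s.png');cv2.imwrite('pics/h4.png',cv2.resize(s[175:235,230:290],None,fx=10,fy=10,interpolation=cv2.INTER_CUBIC))
E
```

```text
(no output)
```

View pics/g11.png

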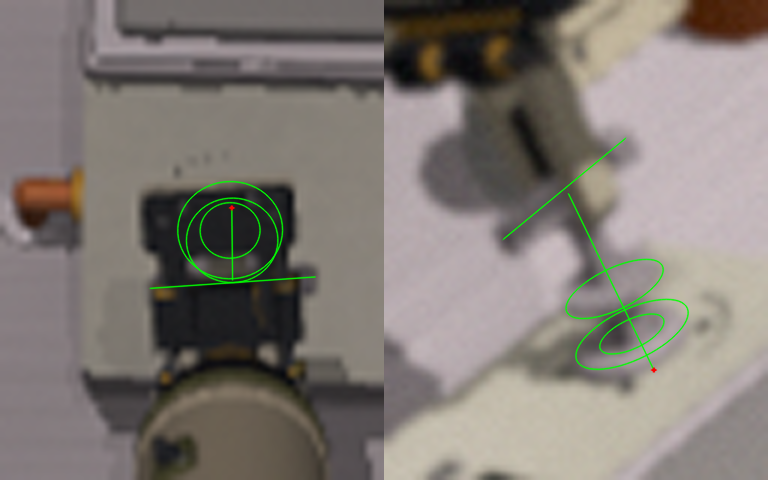

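View pics/h4.png

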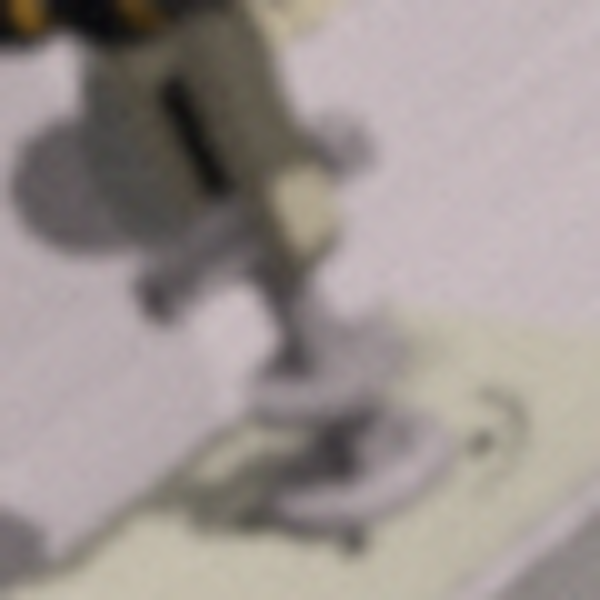

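```bash
python3 - <<'E'
from look import *
fl=[('t',(272.8,148.8)),('s',(265.8,220.8))]
for bs in((0,0),(-.5,0),(-.5,-.5)):
  g=least_squares(lambda X:np.r_[proj('t',X)[0]-fl[0][1],proj('s',X)[0]+bs-fl[1][1]],[.6,0,.15]);print(g.x,g.fun)
im={'t':cv2.imread('pics/topavg.png'),'s':cv2.imread('pics/sceneavg.png')}
_,a=Rsock(0)
g=least_squares(lambda X:np.r_[proj('t',X)[0]-fl[0][1],proj('s',X)[0]-fl[1][1]],[.6,0,.15]).x
overlay(im,[circ(g,a,.028),circ(g,a,.016),circ(g-.01*a,a,.028)],[],[('t',(256,132,36,36)),('s',(248,204,36,36))],'pics/k.png',11)
E
python3 chk.py
```

```text
[ 0.60324917 -0.03136543  0.13910418] [-0.18633764 -0.15464339 -0.20459247  0.03570563]
[ 0.60379926 -0.03075987  0.13888379] [-0.37352891 -0.31022712 -0.41021443  0.07165979]
[ 0.60411472 -0.03089888  0.13705961] [-0.34088471 -0.28307817 -0.37424041  0.06536458]
t 8.2 pos [ 0.5641 -0.0324  0.2099] F [-21.5   0.4  19.1] M [-0.07  2.21 -0.1 ] open 0.0148 q [-0.23  -0.543  2.235  0.168  0.85  -0.394]
cmd [0.0012, -0.0048, 0.0261] [0.0069, 0.003, 0.0002] |d| 0.027
Ftool [  0.7  -5.2 -30.2] Mt [2.21 0.09 0.02] tip depth est -18.8
```

View pics/k.png

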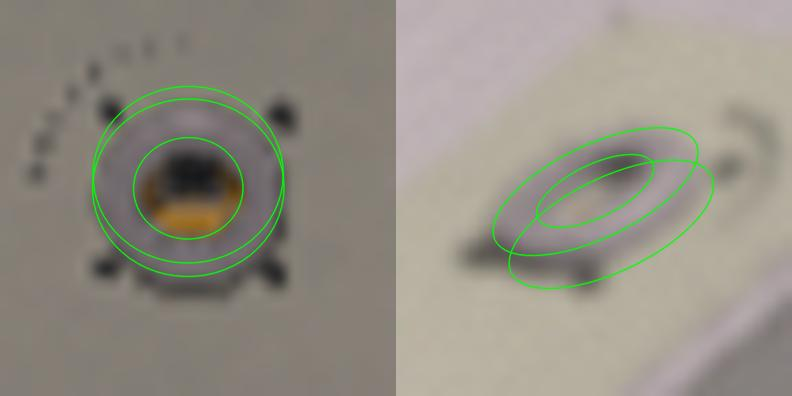

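```bash
python3 - <<'E'
from look import *
fl=[('t',(272.8,149.85)),('s',(265.8,220.8))]
im={'t':cv2.imread('pics/topavg.png'),'s':cv2.imread('pics/sceneavg.png')}
_,a=Rsock(0)
g=least_squares(lambda X:np.r_[proj('t',X)[0]-fl[0][1],proj('s',X)[0]-fl[1][1]],[.6,0,.15]);print(g.x,g.fun);g=g.x
R,a=Rsock(1.67);d=np.array(g)-[.6045,-.032,.144];print('axis',d@a,'u',d@[.82,0,.57],'v',d[1])
overlay(im,[circ(g,a,.028),circ(g,a,.016),circ(g-.01*a,a,.028)],[],[('t',(256,132,36,36)),('s',(248,204,36,36))],'pics/k.png',11)
s=robot.read_state();t=s['tool_pos']+Ro.from_rotvec(s['orientation']).as_matrix()[:,2]*.096
e=t-g;print('tip rel: a',e@a,'u',e@[.82,0,.57],'v',e[1])
E
```

```text
[ 0.60123616 -0.03049858  0.13618765] [-0.483412   -0.40083784 -0.53124754  0.09260951]
axis -0.004521457548742538 u -0.0071293864761932425 v 0.0015014230087505229
tip rel: a -0.014320581073480556 u 0.012608977659444099 v -0.0024798279680104257
```

View pics/k.png

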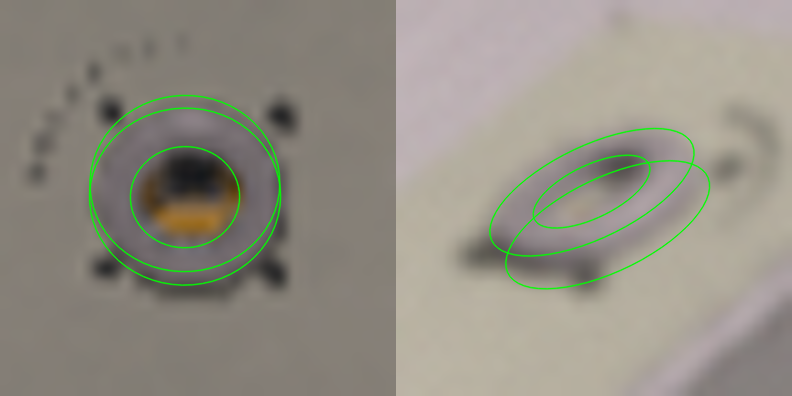

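jog_arm([
  [1,0,0,-0.008,0,0,0],
  [1,0,0,-0.01,0,0,0],
  [1,0,0,-0.01,0,0,0],
])

```text
t: 8.57
tool_pos: [0.5581, -0.0323, 0.2177]
orientation: [1.769, 1.94, 0.557]
force: [-3.5, 0.3, -2.3]
opening: 0.0144
```

```bash
sed -i 's/\[.6045,-.032,.144\]/[.6015,-.0305,.136]/; s/a\*.051/a*(.096-float(sys.argv[2])\/1000)/' chk.py; python3 chk.py 1.67 8
```

```text
t 8.57 pos [ 0.5581 -0.0323  0.2177] F [-3.5  0.3 -2.3] M [-0.15  1.35 -0.04] open 0.0144 q [-0.233 -0.572  2.239  0.167  0.876 -0.393]
cmd [0.0032, -0.0111, 0.0037] [0.0064, 0.0029, 0.001] |d| 0.012
Ftool [ 0.6 -2.9 -2.4] Mt [ 1.36 -0.02 -0.06] tip depth est -4.3
```

jog_arm([
  [1,0.002,-0.006,0,0.006,0.003,0],
  [1,0.003,-0.011,0,0.006,0.003,0],
  [1,0.003,-0.011,0.003,0.006,0.003,0],
  [1,0.003,-0.011,0.003,0.006,0.003,0],
])

```text
t: 9.07
tool_pos: [0.551, -0.0304, 0.2088]
orientation: [1.772, 1.945, 0.555]
force: [1.6, -0.2, -2.2]
opening: 0.0144
```

```bash
python3 chk.py 1.67 17;python3 - <<'E'
from look import *
look('pics/g12.png',sock=(.6015,-.0305,.136))
s=cv2.imread('pics/g12_s.png');cv2.imwrite('pics/h5.png',cv2.resize(s[175:235,230:290],None,fx=10,fy=10,interpolation=cv2.INTER_CUBIC))
E
```

```text
t 9.07 pos [ 0.551  -0.0304  0.2088] F [ 1.6 -0.2 -2.2] M [-0.15  0.31 -0.05] open 0.0144 q [-0.234 -0.587  2.262  0.17   0.873 -0.397]
cmd [0.0003, -0.0003, 0.0096] [0.001, 0.0001, 0.0009] |d| 0.01
Ftool [-0.4  1.2  0.5] Mt [ 0.32 -0.12 -0.05] tip depth est -7.4
```

View pics/g12.png

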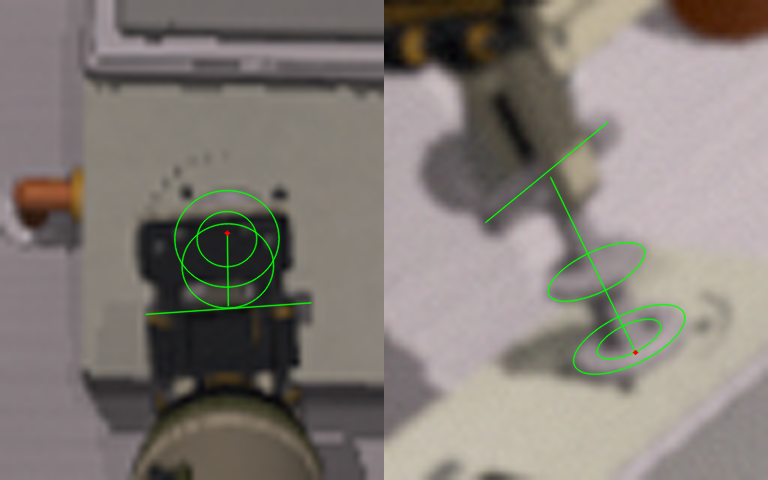

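jog_arm([
  [1,0,0,0,0,0,0],
  [1,0,0,0,0,0,0],
])

```text
t: 9.52
tool_pos: [0.5509, -0.0304, 0.2089]
orientation: [1.772, 1.946, 0.555]
force: [1.3, -0.9, -2.7]
opening: 0.0143
```

```bash
python3 chk.py 1.67 17
```

```text
t 9.53 pos [ 0.5509 -0.0304  0.2089] F [ 1.3 -0.9 -2.7] M [-0.16  0.39 -0.01] open 0.0143 q [-0.234 -0.587  2.262  0.169  0.874 -0.397]
cmd [0.0003, -0.0003, 0.0097] [0.0007, -0.0, 0.001] |d| 0.01
Ftool [-1.   0.7  0.7] Mt [ 0.4  -0.1  -0.09] tip depth est -7.3
```

View pics/h5.png

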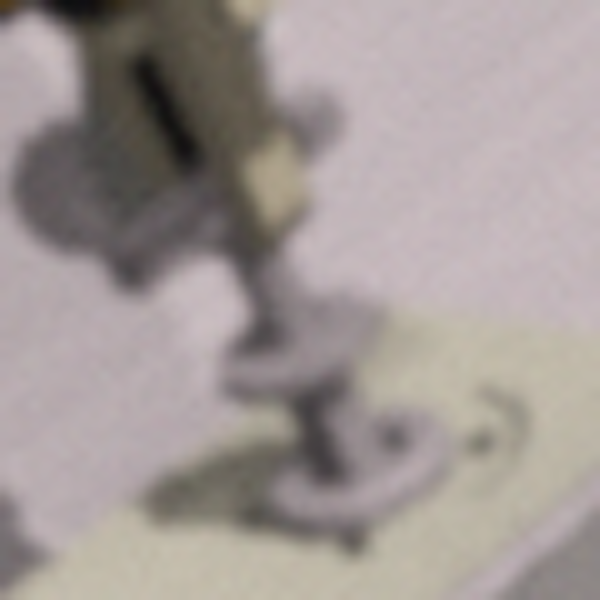

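jog_arm([
  [1,0.002,0.002,0,0,0,0],
  [1,0.002,0.002,0.004,0,0,0],
  [1,0.002,0.002,0.008,0,0,0],
  [1,0.002,0.002,0.008,0,0,0],
])

```text
t: 10.02
tool_pos: [0.5576, -0.0284, 0.2048]
orientation: [1.771, 1.945, 0.556]
force: [-11.3, -0.7, 9.4]
opening: 0.0145
```

```bash
python3 chk.py 1.67 19
```

```text
t 10.03 pos [ 0.5576 -0.0284  0.2048] F [-11.3  -0.7   9.4] M [-0.2  1.3 -0. ] open 0.0145 q [-0.224 -0.56   2.253  0.165  0.853 -0.388]
cmd [-0.0014, -0.0036, 0.0045] [0.002, 0.0005, 0.0016] |d| 0.006
Ftool [ -0.5  -2.7 -16.4] Mt [ 1.31 -0.04 -0.12] tip depth est -14.5
```

jog_arm([
  [1,0,-0.003,-0.005,0,0,0],
  [1,0,-0.008,-0.005,0,0,0],
  [1,0,-0.013,-0.005,0,0,0],
  [1,0,-0.013,-0.005,0,0,0],
])

```text
t: 10.52
tool_pos: [0.5454, -0.0299, 0.2037]
orientation: [1.768, 1.941, 0.559]
force: [5.2, -0.4, 3.8]
opening: 0.0146
```

```bash
cat >> chk.py <<'E'
t=s['tool_pos']+Rt[:,2]*.096-rim
u=np.cross(np.cross(a,[1,0,0]),a);u/=np.linalg.norm(u);v=np.cross(a,u)
F=np.array(s['force'])-[0.3,0,-2.5]
print('tip mm: depth %.1f u %.1f v %.1f'%(-t@a*1e3,t@u*1e3,t@v*1e3),'F a %.1f u %.1f v %.1f'%(F@a,F@u,F@v))
E
python3 chk.py 1.67 10
```

```text
t 10.53 pos [ 0.5454 -0.0299  0.2037] F [ 5.2 -0.4  3.8] M [-0.11 -1.52  0.02] open 0.0146 q [-0.237 -0.61   2.289  0.173  0.865 -0.402]
cmd [-0.0009, 0.007, 0.0017] [0.0073, 0.0017, 0.0015] |d| 0.007
Ftool [-1.1  7.6 -2.3] Mt [-1.5  -0.22 -0.08] tip depth est -8.4
tip mm: depth 8.4 u -6.4 v 0.2 F a 2.3 u 7.6 v -0.4
```

jog_arm([
  [1,0,0.012,-0.001,0,0,0],
  [1,0,0.02,-0.001,0,0,0],
  [1,0,0.024,-0.001,0,0,0],
  [1,0,0.024,-0.001,0,0,0],
])

```text
t: 11.02
tool_pos: [0.5614, -0.0275, 0.2135]
orientation: [1.774, 1.949, 0.551]
force: [-9.8, -2.8, -4.5]
opening: 0.0145
```

```bash
python3 chk.py 1.67 10
```

```text
t 11.03 pos [ 0.5614 -0.0275  0.2135] F [-9.8 -2.8 -4.5] M [-0.64  2.97 -0.47] open 0.0145 q [-0.218 -0.548  2.227  0.156  0.871 -0.376]
cmd [-0.0016, -0.0118, 0.0005] [-0.0036, -0.0, 0.0018] |d| 0.012
Ftool [-1.9 -9.6 -4.1] Mt [ 3.03 -0.51  0.  ] tip depth est -9.5
tip mm: depth 9.5 u 11.2 v 2.6 F a 4.1 u -9.4 v -2.8
```

jog_arm([
  [1,0,-0.009,0,0,0,0],
  [1,-0.005,-0.009,0,0,0,0],
  [1,-0.012,-0.009,0,0,0,0],
  [1,-0.016,-0.009,0,0,0,0],
  [1,-0.016,-0.009,0,0,0,0],
])

```text
t: 11.65
tool_pos: [0.5555, -0.0445, 0.2098]
orientation: [1.774, 1.948, 0.552]
force: [-0.1, 3.0, -2.2]
opening: 0.0142
```

```bash
python3 chk.py 1.67 10
```

```text
t 11.65 pos [ 0.5555 -0.0445  0.2098] F [-0.1  3.  -2.2] M [0.52 0.52 0.43] open 0.0142 q [-0.269 -0.561  2.243  0.193  0.877 -0.442]
cmd [0.0148, -0.0033, 0.0007] [-0.0029, 0.0001, 0.0011] |d| 0.015
Ftool [ 3.   0.2 -0.5] Mt [ 0.45  0.72 -0.06] tip depth est -9.3
tip mm: depth 9.3 u 4.3 v -14.4 F a 0.5 u -0.1 v 3.0
```

jog_arm([
  [1,0.012,-0.001,0,0,0,0],
  [1,0.017,-0.001,0,0,0,0],
  [1,0.019,-0.001,0,0,0,0],
  [1,0.019,-0.001,0,0,0,0],
])

```text
t: 12.15
tool_pos: [0.5534, -0.0258, 0.2083]
orientation: [1.774, 1.948, 0.552]
force: [-0.1, -0.3, -2.2]
opening: 0.0142
```

```bash
python3 chk.py 1.67 10;python3 - <<'E'
from look import *
look('pics/g13.png',sock=(.6015,-.0305,.136))
s=cv2.imread('pics/g13_s.png');cv2.imwrite('pics/h6.png',cv2.resize(s[175:235,230:290],None,fx=10,fy=10,interpolation=cv2.INTER_CUBIC))
E
```

```text
t 12.15 pos [ 0.5534 -0.0258  0.2083] F [-0.1 -0.3 -2.2] M [-0.18  0.59 -0.03] open 0.0142 q [-0.218 -0.575  2.254  0.157  0.87  -0.376]
cmd [-0.0041, -0.0025, 0.0008] [-0.0025, 0.0003, 0.0016] |d| 0.005
Ftool [-0.3 -0.2 -0.5] Mt [ 0.61 -0.11 -0.08] tip depth est -9.2
tip mm: depth 9.2 u 1.9 v 4.3 F a 0.5 u -0.2 v -0.3
```

View pics/g13.png

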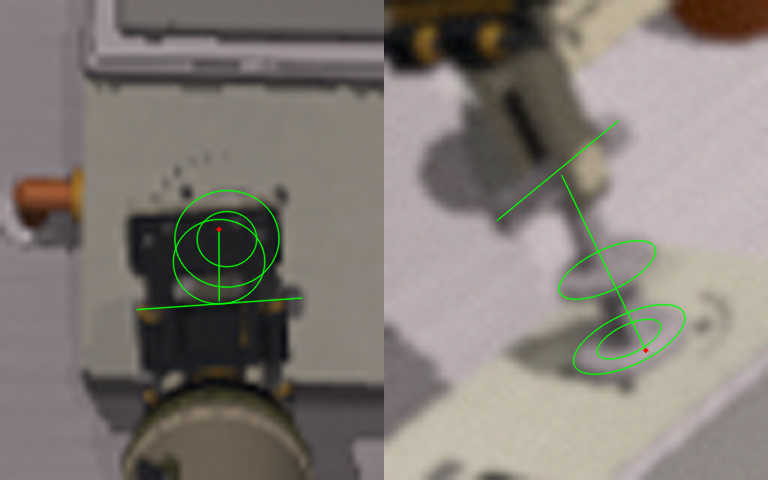

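View pics/h6.png

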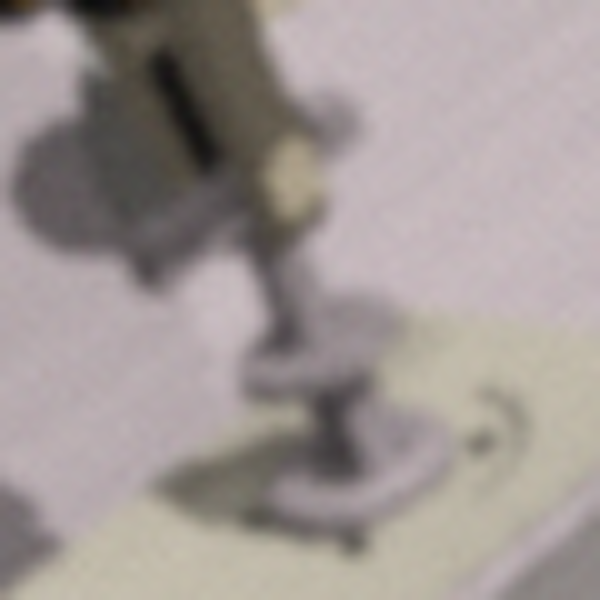

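jog_arm([
  [1,0.003,0.0,0,0,0,0],
  [1,0.006,0.0,0,0,0,0],
  [1,0.006,0.0,0,0,0,0],
])

```text
t: 12.72
tool_pos: [0.553, -0.02, 0.2081]
orientation: [1.774, 1.947, 0.552]
force: [-1.2, -2.2, -1.4]
opening: 0.0143
```

```bash
python3 chk.py 1.67 10
```

```text
t 12.72 pos [ 0.553  -0.02    0.2081] F [-1.2 -2.2 -1.4] M [-0.66  0.64 -0.43] open 0.0143 q [-0.201 -0.578  2.257  0.144  0.868 -0.354]
cmd [-0.01, -0.0026, 0.0009] [-0.0024, 0.0007, 0.0014] |d| 0.01
Ftool [-2.2 -0.8 -1.7] Mt [ 0.71 -0.73 -0.03] tip depth est -9.1
tip mm: depth 9.1 u 1.5 v 10.1 F a 1.7 u -0.6 v -2.2
```

jog_arm([
  [1,-0.006,0.001,0,0,0,0],
  [1,-0.012,0.001,0,0,0,0],
  [1,-0.012,0.001,0,0,0,0],
  [1,-0.012,0.001,0,0,0,0],
])

```text
t: 13.22
tool_pos: [0.5547, -0.0319, 0.2092]
orientation: [1.774, 1.947, 0.552]
force: [0.1, 0.4, -2.4]
opening: 0.0141
```

```bash
python3 chk.py 1.67 10;python3 - <<'E'
from look import *
look('pics/g14.png',sock=(.6025,-.032,.137),f=9,ct=(250,120,44,60),cs=(238,175,44,60))
E
```

```text
t 13.22 pos [ 0.5547 -0.0319  0.2092] F [ 0.1  0.4 -2.4] M [-0.03  0.65  0.03] open 0.0141 q [-0.234 -0.569  2.249  0.168  0.872 -0.396]
cmd [0.0021, -0.0034, 0.0008] [-0.0027, 0.0006, 0.0009] |d| 0.004
Ftool [ 0.4 -0.1 -0.2] Mt [ 0.65  0.05 -0.04] tip depth est -9.2
tip mm: depth 9.2 u 3.3 v -1.9 F a 0.2 u -0.1 v 0.4
```

View pics/g14.png

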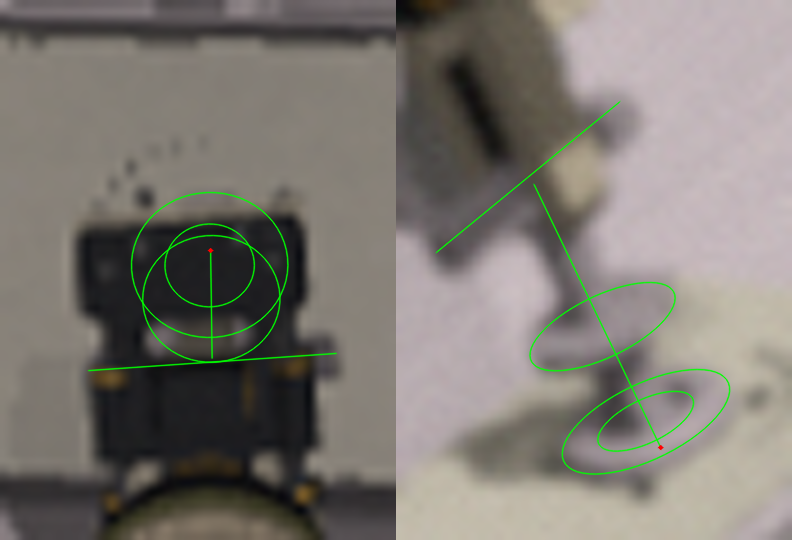

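jog_arm([
  [1,0,-0.001,0.003,0,0,0],
  [1,0,-0.001,0.006,0,0,0],
  [1,0,-0.001,0.007,0,0,0],
  [1,0,-0.001,0.007,0,0,0],
])

```text
t: 13.92
tool_pos: [0.5579, -0.0318, 0.203]
orientation: [1.774, 1.948, 0.552]
force: [-1.7, -0.5, -0.9]
opening: 0.0145
```

```bash
python3 chk.py 1.67 10
```

```text
t 13.93 pos [ 0.5579 -0.0318  0.203 ] F [-1.7 -0.5 -0.9] M [-0.09  0.8  -0.01] open 0.0145 q [-0.232 -0.551  2.249  0.169  0.854 -0.398]
cmd [0.0019, -0.0026, -0.0061] [-0.0026, 0.0005, 0.0015] |d| 0.007
Ftool [-0.4 -0.8 -2.5] Mt [ 0.81 -0.01 -0.05] tip depth est -16.1
tip mm: depth 16.1 u 2.5 v -1.7 F a 2.5 u -0.7 v -0.5
```

jog_arm([
  [1,0,0,0.003,0,0,0],
  [1,0,0,0.006,0,0,0],
  [1,0,0,0.006,0,0,0],
])

```text
t: 14.3
tool_pos: [0.5616, -0.0319, 0.1981]
orientation: [1.774, 1.947, 0.552]
force: [-1.2, 0.0, -0.3]
opening: 0.0141
```

```bash
python3 chk.py 1.67 10
```

```text
t 14.3 pos [ 0.5616 -0.0319  0.1981] F [-1.2  0.  -0.3] M [-0.06  0.49 -0.02] open 0.0141 q [-0.23  -0.533  2.247  0.17   0.838 -0.398]
cmd [0.0019, -0.0028, -0.0123] [-0.0022, 0.0006, 0.0015] |d| 0.013
Ftool [-0.   0.  -2.6] Mt [ 0.49 -0.01 -0.02] tip depth est -22.3
tip mm: depth 22.3 u 2.7 v -1.7 F a 2.6 u 0.0 v -0.0
```

jog_arm([
  [1,0,0,0.004,0,0,0],
  [1,0,0,0.008,0,0,0],
  [1,0,0,0.01,0,0,0],
  [1,0,0,0.01,0,0,0],
])

```text
t: 14.8
tool_pos: [0.5674, -0.0319, 0.1898]
orientation: [1.774, 1.948, 0.552]
force: [-2.0, 0.9, 1.8]
opening: 0.0145
```

```bash
python3 chk.py 1.67 10
```

```text
t 14.8 pos [ 0.5674 -0.0319  0.1898] F [-2.   0.9  1.8] M [-0.12  0.51 -0.01] open 0.0145 q [-0.226 -0.503  2.242  0.171  0.812 -0.4  ]
cmd [0.0019, -0.0028, -0.0224] [-0.0023, 0.0005, 0.0014] |d| 0.023
Ftool [ 0.8  0.6 -4.9] Mt [ 0.52 -0.05 -0.06] tip depth est -32.4
tip mm: depth 32.4 u 2.7 v -1.7 F a 4.9 u 0.6 v 0.8
```

Sliding cleanly into the socket, spring force rising as expected.

jog_arm([
  [1,0,0,0.004,0,0,0],
  [1,0,0,0.008,0,0,0],
  [1,0,0,0.01,0,0,0],
  [1,0,0,0.01,0,0,0],
])

```text
t: 15.3
tool_pos: [0.5727, -0.0322, 0.1831]
orientation: [1.773, 1.949, 0.55]
force: [-38.5, -0.0, 27.1]
opening: 0.0144
```

```bash
python3 chk.py 1.67 10
```

```text
t 15.3 pos [ 0.5727 -0.0322  0.1831] F [-38.5  -0.   27.1] M [-0.09  3.11 -0.05] open 0.0144 q [-0.223 -0.476  2.236  0.171  0.792 -0.401]
cmd [0.0022, -0.0033, -0.0309] [-0.0033, 0.0008, 0.0027] |d| 0.031
Ftool [  1.2 -14.9 -46.5] Mt [ 3.11  0.19 -0.03] tip depth est -40.9
tip mm: depth 40.9 u 3.1 v -2.0 F a 46.6 u -14.8 v -0.2
```

jog_arm([
  [1,0,-0.001,0.003,0,0,0],
  [1,0,-0.001,0.003,0,0,0],
])

```text
t: 15.55
tool_pos: [0.5729, -0.0323, 0.1824]
orientation: [1.772, 1.951, 0.549]
force: [-54.7, 1.7, 40.1]
opening: 0.0142
```

```bash
python3 chk.py 1.67 10;python3 - <<'E'
from look import *
look('pics/g15.png',sock=(.6025,-.032,.137),L=.099,f=9,ct=(250,120,44,60),cs=(238,175,44,60))
E
```

```text
t 15.55 pos [ 0.5729 -0.0323  0.1824] F [-54.7   1.7  40.1] M [0.   4.58 0.01] open 0.0142 q [-0.223 -0.473  2.235  0.171  0.792 -0.403]
cmd [0.0023, -0.0031, -0.0315] [-0.0047, 0.0006, 0.0043] |d| 0.032
Ftool [  3.4 -20.7 -66.4] Mt [ 4.56  0.45 -0.03] tip depth est -41.6
tip mm: depth 41.5 u 2.7 v -2.1 F a 66.5 u -20.6 v 1.5
```

View pics/g15.png

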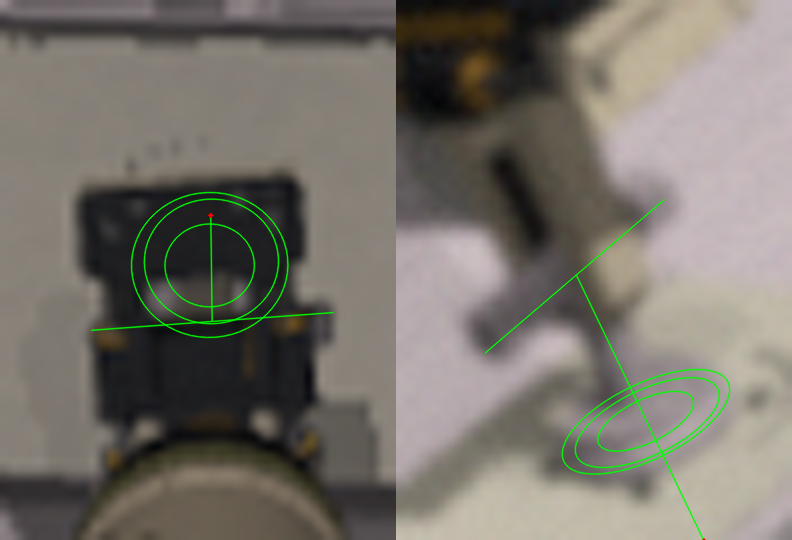

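jog_arm([
  [1,0,-0.002,-0.002,0,0,0],
  [1,0,-0.002,-0.002,0,0,0],
])

```text
t: 16.0
tool_pos: [0.5703, -0.0325, 0.1834]
orientation: [1.771, 1.95, 0.549]
force: [-2.8, 0.1, 2.6]
opening: 0.0143
```

```bash
python3 chk.py 1.67 10
```

```text
t 16.0 pos [ 0.5703 -0.0325  0.1834] F [-2.8  0.1  2.6] M [-0.02  0.46 -0.04] open 0.0143 q [-0.225 -0.484  2.241  0.172  0.796 -0.405]
cmd [0.0024, -0.0016, -0.0293] [-0.0037, 0.0009, 0.0044] |d| 0.029
Ftool [ 0.1  0.4 -6. ] Mt [0.46 0.01 0.02] tip depth est -39.3
tip mm: depth 39.3 u 1.3 v -2.4 F a 5.9 u 0.4 v 0.1
```

jog_arm([
  [1,0,-0.0005,0.0025,0,0,0],
  [1,0,-0.0005,0.0025,0,0,-0.1],
  [1,0,-0.0005,0.0025,0,0,-0.22],
  [1,0,-0.0005,0.0025,0,0,-0.36],
])

```text
t: 16.5
tool_pos: [0.5717, -0.0326, 0.182]
orientation: [1.366, 2.201, 0.422]
force: [-17.0, 0.8, 14.8]
opening: 0.0146
```

```bash
python3 chk.py 2.03 10
```

```text
t 16.5 pos [ 0.5717 -0.0326  0.182 ] F [-17.    0.8  14.8] M [ 0.18  1.51 -0.33] open 0.0146 q [-0.225 -0.478  2.24   0.173  0.79  -0.769]
cmd [0.003, -0.0009, -0.0312] [-0.0031, -0.0002, 0.0083] |d| 0.031
Ftool [  2.6  -3.5 -24.1] Mt [1.37 0.63 0.37] tip depth est -41.2
tip mm: depth 41.2 u 1.7 v -2.4 F a 24.1 u -4.2 v 0.8
```

jog_arm([
  [1,0,0,0.001,0,0,-0.14],
  [1,0,0,0.001,0,0,-0.28],
  [1,0,0,0.001,0,0,-0.42],
  [1,0,0,0.001,0,0,-0.56],
  [1,0,0,0.001,0,0,-0.6],
])

```text
t: 17.12
tool_pos: [0.5723, -0.0334, 0.1823]
orientation: [0.64, 2.463, 0.192]
force: [-28.0, -3.4, 20.3]
opening: 0.0148
```

```bash
python3 chk.py 2.63 10
```

```text
t 17.12 pos [ 0.5723 -0.0334  0.1823] F [-28.   -3.4  20.3] M [-0.28  2.04 -0.87] open 0.0148 q [-0.225 -0.476  2.238  0.172  0.79  -1.372]
cmd [0.0038, 0.0013, -0.0314] [-0.0035, -0.0014, 0.011] |d| 0.032
Ftool [  7.2  -8.2 -34.9] Mt [1.62 1.43 0.54] tip depth est -41.4
tip mm: depth 41.4 u 2.3 v -3.3 F a 34.9 u -10.2 v -3.6
```

jog_arm([
  [1,0.001,0,0,0,0,-0.14],
  [1,0.001,0,0,0,0,-0.28],
  [1,0.001,0,0,0,0,-0.4],
  [1,0.001,0,0,0,0,-0.5],
  [1,0.001,0,0,0,0,-0.55],
])

```text
t: 17.75
tool_pos: [0.5719, -0.0335, 0.1821]
orientation: [-0.055, 2.533, -0.027]
force: [-9.8, -2.5, 8.6]
opening: 0.0148
```

```bash
python3 chk.py 3.18 10
```

```text
t 17.75 pos [ 0.5719 -0.0335  0.1821] F [-9.8 -2.5  8.6] M [-0.26  0.84 -0.61] open 0.0148 q [-0.225 -0.478  2.24   0.171  0.789 -1.923]
cmd [0.0021, 0.0032, -0.0313] [-0.0031, -0.0026, 0.013] |d| 0.031
Ftool [  2.1  -2.5 -14.8] Mt [0.53 0.86 0.35] tip depth est -41.2
tip mm: depth 41.2 u 1.9 v -3.5 F a 14.9 u -2.0 v -2.6
```

jog_arm([
  [1,0,0.001,0.001,0,0,-0.08],
  [1,0,0.001,0.001,0,0,-0.15],
  [1,0,0.001,0.001,0,0,-0.2],
  [1,0,0.001,0.001,0,0,-0.2],
])

```text
t: 18.25
tool_pos: [0.5726, -0.0334, 0.1824]
orientation: [-0.307, 2.518, -0.108]
force: [-25.5, -4.0, 19.4]
opening: 0.0154
```

```bash
python3 chk.py 3.38 10;python3 - <<'E'
from look import *
look('pics/g16.png',sock=(.6025,-.032,.137),L=.1,f=9,ct=(250,120,44,60),cs=(238,175,44,60))
E
```

```text
t 18.25 pos [ 0.5726 -0.0334  0.1824] F [-25.5  -4.   19.4] M [ 0.03  1.91 -1.18] open 0.0154 q [-0.223 -0.476  2.238  0.168  0.788 -2.119]
cmd [0.0022, 0.0036, -0.0314] [-0.0039, -0.003, 0.0128] |d| 0.032
Ftool [  9.4  -2.  -32.7] Mt [0.16 2.02 0.97] tip depth est -41.4
tip mm: depth 41.4 u 2.7 v -3.5 F a 32.7 u -8.6 v -4.1
```

View pics/g16.png

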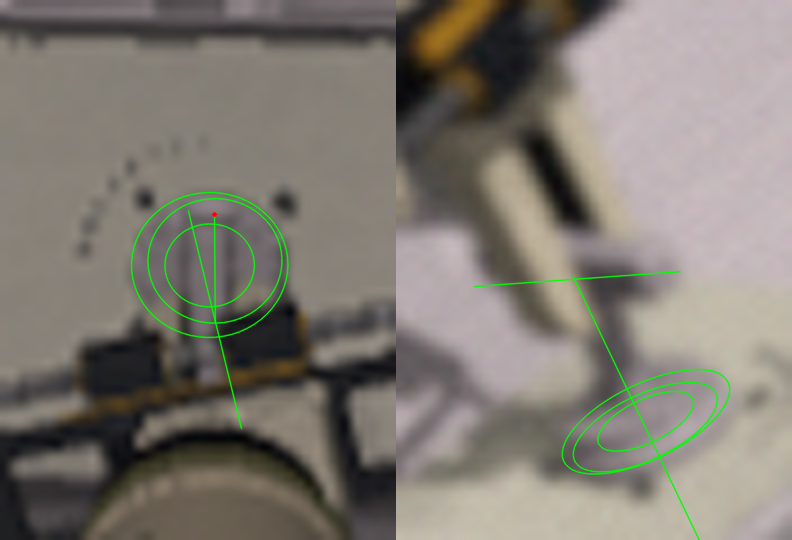

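jog_arm([
  [1,-0.001,0,0,0,0,0.1],
  [1,-0.001,0,-0.002,0,0,0.2],
  [1,-0.001,0,-0.003,0,0,0.27],
  [1,-0.001,0,-0.003,0,0,0.27],
])

```text
t: 18.95
tool_pos: [0.5712, -0.0331, 0.1843]
orientation: [0.035, 2.534, -0.001]
force: [-3.8, -0.1, 0.7]
opening: 0.015
```

```bash
python3 chk.py 3.11 -30
```

```text
t 18.95 pos [ 0.5712 -0.0331  0.1843] F [-3.8 -0.1  0.7] M [ 0.02  0.96 -0.1 ] open 0.015 q [-0.223 -0.482  2.238  0.166  0.796 -1.847]
cmd [0.0032, 0.0024, -0.0691] [-0.0044, -0.0036, 0.0124] |d| 0.069
Ftool [ 1.5 -0.2 -5. ] Mt [0.07 0.96 0.09] tip depth est -39.1
tip mm: depth 39.1 u 2.5 v -3.2 F a 5.0 u -1.5 v -0.1
```

Torque gone, force back to the spring alone. Drawing out along the axis.

jog_arm([
  [1,0,0,-0.01,0,0,0],
  [1,0,0,-0.02,0,0,0],
  [1,0,0,-0.032,0,0,0],
  [1,0,0,-0.05,0,0,0],
  [1,0,0,-0.07,0,0,0],
])

```text
t: 19.58
tool_pos: [0.5304, -0.0322, 0.2421]
orientation: [0.034, 2.535, -0.0]
force: [-0.2, -0.9, -3.1]
opening: 0.0146
```

```bash
python3 chk.py 3.11 -60
```

```text
t 19.57 pos [ 0.5304 -0.0322  0.2421] F [-0.2 -0.9 -3.1] M [0.03 0.53 0.01] open 0.0146 q [-0.249 -0.682  2.257  0.161  0.979 -1.842]
cmd [0.0028, 0.0021, -0.0283] [-0.004, -0.0042, 0.0127] |d| 0.028
Ftool [ 0.7 -1.   0.3] Mt [-0.02  0.53  0.01] tip depth est 31.7
tip mm: depth -31.7 u 2.2 v -2.6 F a -0.3 u -0.8 v -0.9
```

```bash
python3 - <<'E'
from look import *
cmd([.45,-.16,.31],Rdown(np.radians(45)))
look('pics/g17.png',L=.099,f=6)
E
```

```text
t 19.57 pos [ 0.5304 -0.0322  0.2421] F [-0.2 -0.9 -3.1] M [0.03 0.53 0.01] open 0.0146 q [-0.249 -0.682  2.257  0.161  0.979 -1.842]
cmd [0.0242, -0.1292, -0.1006] [0.7054, 0.2924, 2.2416] |d| 0.166
```

View pics/g17.png

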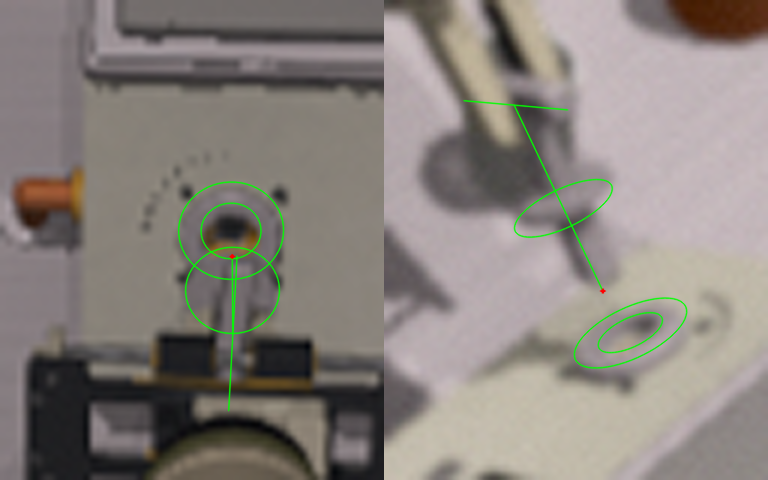

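jog_arm([
  [1,0,0,-0.05,0,0,0],
  [1,0.01,-0.06,-0.1,0.2,0.08,0.6],
  [1,0.024,-0.129,-0.1,0.705,0.292,2.242],
  [1,0.024,-0.129,-0.1,0.705,0.292,2.242],
  [1,0.024,-0.129,-0.1,0.705,0.292,2.242],
])

```text
t: 20.4
tool_pos: [0.4505, -0.1623, 0.3085]
orientation: [1.045, 2.458, -0.005]
force: [-0.3, 0.2, -2.3]
opening: 0.015
```

```bash
python3 - <<'E'
from go import *
cmd([.4068,-.3133,.26],Rdown(np.radians(45)))
E
```

```text
t 20.4 pos [ 0.4505 -0.1623  0.3085] F [-0.3  0.2 -2.3] M [0.18 0.47 0.02] open 0.015 q [-0.476 -0.726  2.117  0.031  1.281 -1.245]
cmd [-0.0561, -0.1455, 0.0523] [0.4792, 0.2029, 1.5212] |d| 0.165
```

jog_arm([
  [1,-0.05,-0.12,0.0,0.479,0.203,1.521],
  [1,-0.056,-0.146,0.03,0.479,0.203,1.521],
  [1,-0.056,-0.146,0.05,0.479,0.203,1.521],
  [1,-0.056,-0.146,0.05,0.479,0.203,1.521],
  [1,-0.056,-0.146,0.05,0.479,0.203,1.521],
])

```text
t: 21.02
tool_pos: [0.405, -0.3133, 0.2597]
orientation: [2.217, 1.916, -0.002]
force: [0.7, 0.7, -2.9]
opening: 0.0146
```

```bash
python3 - <<'E'
from go import *
cmd([.4068,-.3133,.25],Rdown(np.radians(45)))
E
```

```text
t 21.02 pos [ 0.405  -0.3133  0.2597] F [ 0.7  0.7 -2.9] M [0.11 0.2  0.02] open 0.0146 q [-0.74  -0.331  1.884 -0.027  1.378 -0.592]
cmd [0.0016, 0.0002, 0.0098] [0.1985, 0.0839, 0.6374] |d| 0.01
```

jog_arm([
  [1,0.002,0,0.005,0.198,0.084,0.637],
  [1,0.002,0,0.01,0.198,0.084,0.637],
  [1,0.002,0,0.01,0.198,0.084,0.637],
  [1,0.002,0,0.01,0.198,0.084,0.637],
  [1,0.002,0,0.01,0.198,0.084,0.637],
])

```text
t: 21.65
tool_pos: [0.4069, -0.3132, 0.2481]
orientation: [-2.901, -1.203, 0.0]
force: [-0.3, 0.1, -3.0]
opening: 0.0147
```

```bash
python3 - <<'E'
from look import *
cmd([.4068,-.3133,.22],Rdown(np.radians(45)))
look('pics/g18.png',L=.099,f=8,ct=(320,180,46,66),cs=(115,205,46,66))
E
```

```text
t 21.65 pos [ 0.4069 -0.3132  0.2481] F [-0.3  0.1 -3. ] M [-0.04  0.1   0.01] open 0.0147 q [-0.756 -0.11   1.702  0.     1.551  0.028]
cmd [-0.0001, 0.0, 0.0281] [-0.0014, -0.0003, 0.0009] |d| 0.028
```

View pics/g18.png

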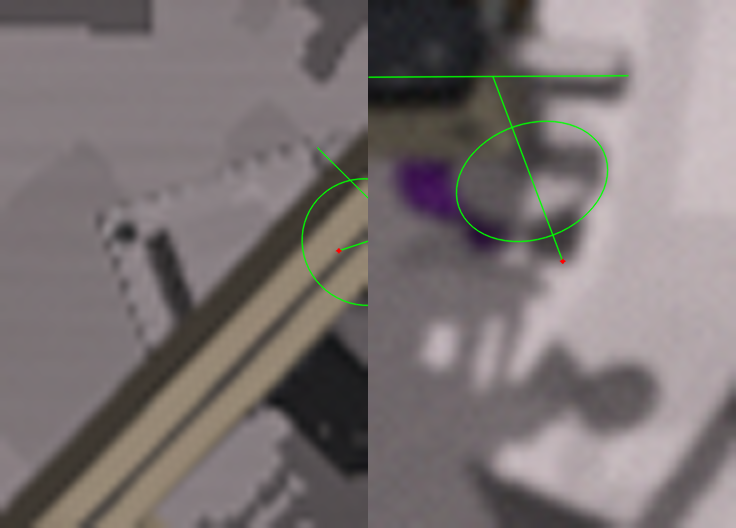

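jog_arm([
  [1,0,0,0.04,0,0,0],
  [1,0,0,0.07,0,0,0],
  [1,0,0,0.09,0,0,0],
  [1,0,0,0.098,0,0,0],
  [1,0,0,0.098,0,0,0],
])

```text
t: 22.48
tool_pos: [0.4067, -0.3126, 0.1514]
orientation: [2.9, 1.207, 0.0]
force: [0.4, 0.3, -2.1]
opening: 0.0147
```

```bash
python3 - <<'E'
from look import *
cmd([.4068,-.3133,.12],Rdown(np.radians(45)))
look('pics/g19.png',L=.097,f=8,ct=(320,180,46,66),cs=(115,215,46,66))
E
```

```text
t 22.48 pos [ 0.4067 -0.3126  0.1514] F [ 0.4  0.3 -2.1] M [-0.02  0.18 -0.06] open 0.0147 q [-0.755 -0.053  1.826  0.     1.367  0.027]
cmd [-0.0004, 0.0006, 0.0314] [0.0006, -0.0001, 0.0033] |d| 0.031
```

View pics/g19.png

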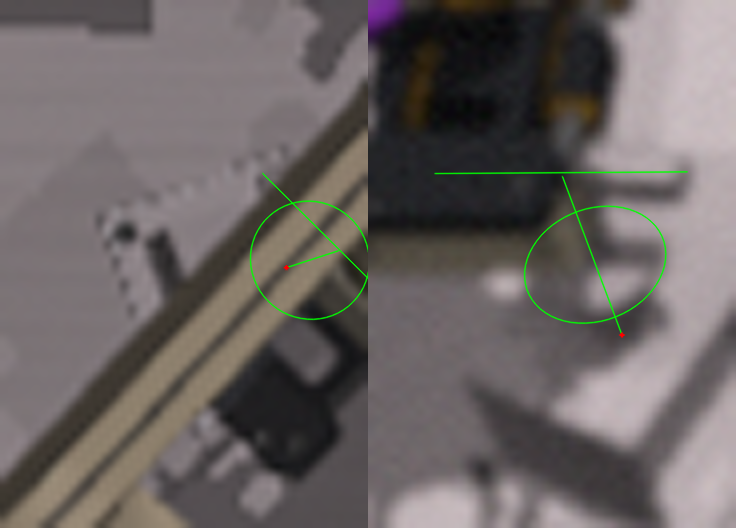

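jog_arm([
  [1,0,0.0005,0.012,0,0,0],
  [1,0,0.0005,0.022,0,0,0],
  [1,0,0.0005,0.03,0,0,0],
  [1,0,0.0005,0.03,0,0,0],
])

```text
t: 23.18
tool_pos: [0.4071, -0.3131, 0.1213]
orientation: [2.9, 1.206, 0.0]
force: [-0.2, 1.2, -3.8]
opening: 0.0149
```

```bash
python3 - <<'E'
from go import *
cmd([.4068,-.3133,.117],Rdown(np.radians(45)))
E
```

```text
t 23.18 pos [ 0.4071 -0.3131  0.1213] F [-0.2  1.2 -3.8] M [-0.05  0.15 -0.01] open 0.0149 q [-0.756 -0.021  1.853  0.     1.309  0.027]
cmd [-0.0003, -0.0001, 0.0043] [0.0005, -0.0001, 0.0027] |d| 0.004
```

jog_arm([
  [1,0,0,0.002,0,0,0],
  [1,0,0,0.004,0,0,0],
  [1,0,0,0.005,0,0,0],
  [1,0,0,0.005,0,0,0],
])

```text
t: 23.68
tool_pos: [0.4071, -0.3132, 0.1164]
orientation: [2.9, 1.206, 0.0]
force: [0.1, 0.0, -2.5]
opening: 0.0148
```

```bash
python3 - <<'E'
from look import *
cmd([.4068,-.3133,.117],Rdown(np.radians(45)))
look('pics/g20.png',L=.097,f=8,ct=(320,180,46,66),cs=(115,215,46,66))
E
```

```text
t 23.68 pos [ 0.4071 -0.3132  0.1164] F [ 0.1  0.  -2.5] M [-0.1   0.12 -0.01] open 0.0148 q [-0.756 -0.016  1.858  0.     1.299  0.027]
cmd [-0.0003, -0.0001, -0.0006] [0.0006, -0.0, 0.0027] |d| 0.001
```

View pics/g20.png

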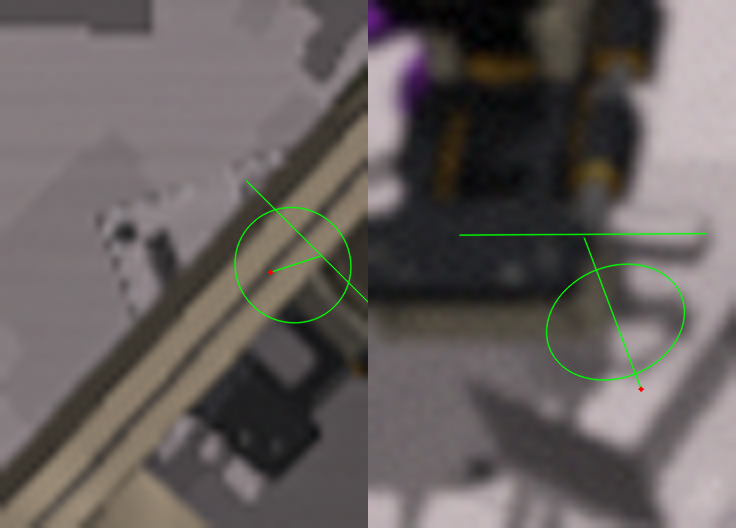

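jog_arm([
  [1,0,0,0.0015,0,0,0],
  [1,0,0,0.003,0,0,0],
  [1,0,0,0.003,0,0,0],
])

```text
t: 24.25
tool_pos: [0.4073, -0.3134, 0.1144]
orientation: [2.9, 1.206, 0.001]
force: [-3.1, 2.3, 5.7]
opening: 0.0147
```

```bash
python3 - <<'E'
from go import *
cmd([.4068,-.3133,.113],Rdown(np.radians(45)))
E
```

```text
t 24.25 pos [ 0.4073 -0.3134  0.1144] F [-3.1  2.3  5.7] M [0.33 0.71 0.03] open 0.0147 q [-0.756 -0.014  1.859 -0.     1.295  0.027]
cmd [-0.0003, -0.0005, 0.0014] [0.0013, 0.0001, 0.0027] |d| 0.001
```

jog_arm([
  [0.75,0,0,0,0,0,0],
  [0.6,0,0,0,0,0,0],
  [0.3,0,0,0,0,0,0],
  [0,0,0,0,0,0,0],
  [0,0,0,0,0,0,0],
])

```text
t: 24.88
tool_pos: [0.4073, -0.3134, 0.1143]
orientation: [2.9, 1.206, 0.001]
force: [0.4, -0.7, -0.5]
opening: 0.0585
```

jog_arm([
  [0,0,0,0,0,0,0],
  [0,0,0,0,0,0,0],
  [0,0,0,0,0,0,0],
])

```text
t: 25.25
tool_pos: [0.4073, -0.3134, 0.1143]
orientation: [2.9, 1.206, 0.001]
force: [0.6, -0.2, 0.2]
opening: 0.0885
```

Raise straight up, then move clear toward the starting side for a clear view.

jog_arm([
  [0,0,0,-0.03,0,0,0],
  [0,0,0,-0.08,0,0,0],
  [0,0,0,-0.14,0,0,0],
  [0,0,0,-0.18,0,0,0],
  [0,0,0,-0.18,0,0,0],
])

```text
t: 25.88
tool_pos: [0.4086, -0.3146, 0.299]
orientation: [2.893, 1.203, 0.006]
force: [0.1, -0.3, -0.6]
opening: 0.0932
```

jog_arm([
  [0,0.12,-0.12,0,0,0,0],
  [0,0.22,-0.15,0,0,0,0],
  [0,0.28,-0.18,0,0,0,0],
  [0,0.28,-0.18,0,0,0,0],
  [0,0.28,-0.18,0,0,0,0],
])

```text
t: 26.5
tool_pos: [0.4725, -0.0074, 0.296]
orientation: [2.894, 1.203, 0.004]
force: [0.8, -1.0, -0.2]
opening: 0.0928
```

```bash
python3 - <<'E'
from look import *
s=robot.read_state();print(s['t'],s['tool_pos'],s['force'])
im={c:np.mean([robot.read_camera(n)["image"].astype(float) for _ in range(3)],0).astype(np.uint8)[:,:,::-1].copy() for c,n in(('t','top'),('s','scene'))}
cv2.imwrite('pics/t21.png',im['t']);cv2.imwrite('pics/s21.png',im['s'])
overlay(im,[],[],[('t',(330,192,48,48)),('s',(120,232,48,48))],'pics/g21.png',8)
overlay(im,[],[],[('t',(256,132,36,36)),('s',(248,204,36,36))],'pics/g22.png',11)
E
```

```text
26.5 [ 0.47248165 -0.00742911  0.29598492] [ 0.77413927 -0.99602673 -0.20554782]
```

View pics/g21.png

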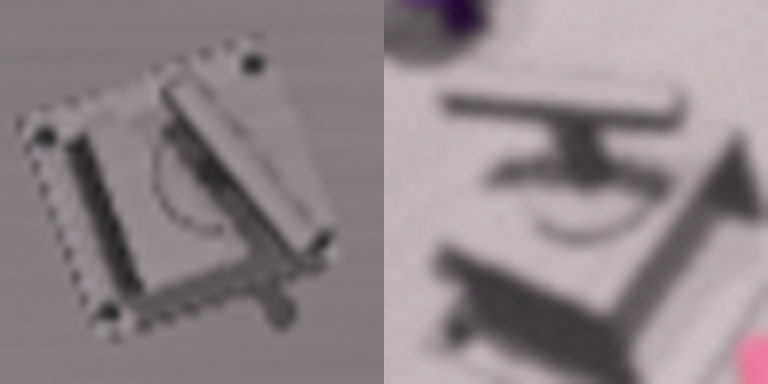

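View pics/g22.png

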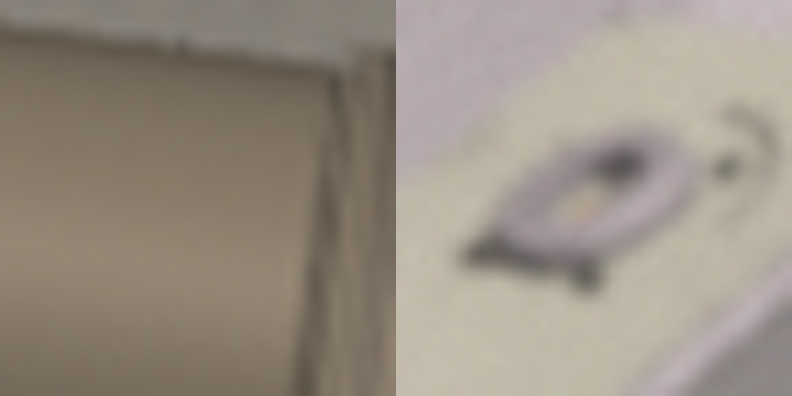

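View pics/t21.png

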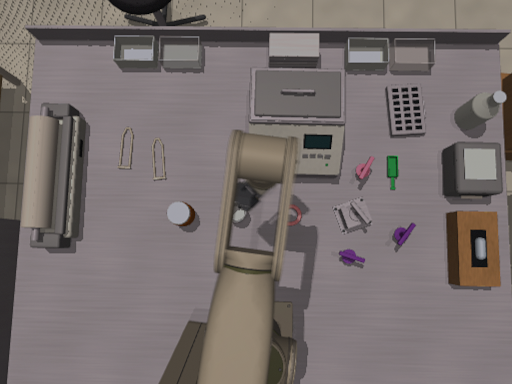

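View pics/s21.png

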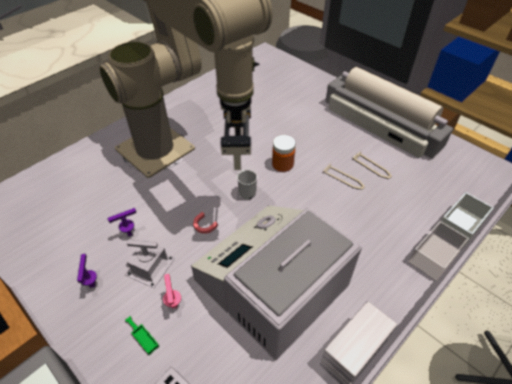

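jog_arm([
  [0,0.05,-0.05,0,0,0,0],
  [0,0.1,-0.1,0,0,0,0],
  [0,0.14,-0.14,0,0,0,0],
  [0,0.14,-0.14,0,0,0,0],
  [0,0.14,-0.14,0,0,0,0],
])

```text
t: 27.42
tool_pos: [0.4721, 0.1864, 0.2947]
orientation: [2.894, 1.201, 0.002]
force: [0.6, 0.6, 0.2]
opening: 0.093
```

```bash
python3 - <<'E'
from look import *
s=robot.read_state();print(s['t'],s['tool_pos'],s['force'])
t=np.mean([robot.read_camera('top')["image"].astype(float) for _ in range(4)],0).astype(np.uint8)[:,:,::-1].copy()
a=cv2.imread('pics/topavg.png')
z=lambda i:cv2.convertScaleAbs(cv2.resize(i[132:168,256:292],None,fx=11,fy=11,interpolation=cv2.INTER_CUBIC),alpha=1.6)
cv2.imwrite('pics/g23.png',np.hstack([z(a),z(t)]))
E
```

```text
27.425 [0.47213639 0.18643421 0.29467586] [0.62560355 0.59765625 0.24399416]
```

View pics/g23.png

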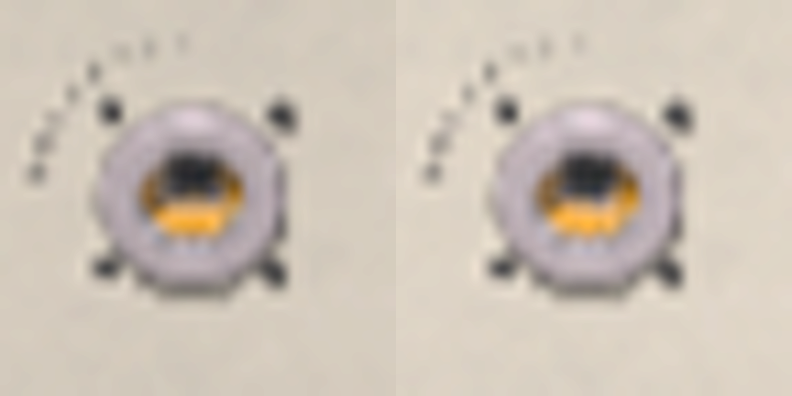

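```bash
python3 - <<'E'
from plant import robot
print(robot.close_job())
E
```

```text
the job is handed in; nothing more can be done
None
```

I opened the drain, hung the key back in its stand, and handed the job in at about 27.6 s of the 58 s allowed. No verdict was reported.

**Finding the socket:** My first camera estimate of the socket was several millimetres too far up the slope. The tip struck the bottom of the bore at about 30 N. I pulled back, felt out the bore walls gently to find the centre, and the key then slid in against the spring alone.

**Pressing home and turning:** The collar met the flange, and the force peaked at 66 N, below the 120 N limit. I turned the key anticlockwise with about 15–35 N of axial force until the torque rose to about 1 N m. At that point the picture showed the bar pointing straight up the slope, which fits the open stop plus the play. I turned back 0.27 rad, within the play, until the torque vanished, and drew the key out.

**Last checks:**
- **Key:** it hangs upright with its collar on the plate, where it hung before but turned a few degrees.
- **Bystanders:** none looks moved in the top and scene pictures.
- **Gripper:** it is open, well clear and touching nothing.
- **Valve angle:** I could not confirm it from the final picture, because the square looks almost the same open or shut. That it is open rests on the torque rise, the bar's direction and the torque-free withdrawal.

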